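Load the paint caddy and set its turntable bearing

ROBOT

A 7-joint arm with a two-finger parallel gripper is mounted at the origin on the work surface. World frame = base frame: x ahead of the robot, y to its left, z up, the work surface at z = 0. Lengths are in m, angles in rad, forces in N, time in s.
With the tool pointing down it reaches from about 0.425 to 0.875 m from the base axis. Payload 4.7 kg.
Tool frame: the origin (TCP) lies at the very end of the fingers, on their centre line; the grasp point (between the pads) lies 19 mm behind it; z points along the fingers, y is the direction in which the jaws open and shut (so a half turn about z gives the same grasp; the last joint's range is limited). The gripper opens to 87 mm and grips with 3 to 60 N. Pads are 19 mm wide; open, the fingers measure 117 mm over their backs; the gripper's body (75 mm by 190 mm) begins 51 mm behind the grasp point.
Start: joints at [-1.324, 0.321, -0.07, 1.45, 0.023, 1.371, -0.057], TCP at [0.15, 0.632, 0.223] pointing down, gripper open.
Joint ranges: [-2.86, 2.86], [-0.3, 2.09], [-1.38, 1.24], [0.06, 2.45], [-1.56, 4.7], [0.09, 2.05], [-2.69, 2.69]. Speed limits (rad/s): [2.57, 2.57, 3.14, 3.14, 3.14, 3.14, 3.14].

INTERFACE

Orientations are given as a rotation vector (axis times angle).
In Python, from bench import ctrl, get_image, camera_info gives the robot as it stands.
- The arm moves only by the tool carry_out, never from a script. Its argument "commands" is a list of rows, each an object of numbers: "tx", "ty", "tz": the shift along the tool's x, y, z in m; "rx", "ry", "rz": the turn, a rotation vector about the tool's x, y, z in rad; "jaw": the opening, from 0 (shut) to 1 (fully open). In form: [{"tx": .., "ty": .., "tz": .., "rx": .., "ry": .., "rz": .., "jaw": ..}, ...]. A call has 1 to 12 rows; each row is the pose to reach, as a shift and turn from the pose commanded when the call began, along the tool's axes at that moment; what a row does not reach only later rows make up. A row lasts 1/8 s, in which the tool goes at most 62.5 mm and 10.7 degrees, less where a joint would pass 70% of its speed; a pose out of reach is approached as far as the arm can. A call with a gripper value outside its range is refused whole. The fingers move at their own pace and stop on an object; "grip_force" is the grip in N (left out, the last holds). Time passes only in rows, so rows that repeat a pose let the fingers close. It gives the time, the measured TCP pose, the force and the opening at its end, in the units of the state.
- ctrl.get_state(): the state, without advancing time (a new reading comes with each control period).
- get_image(name): name is "side" or "top"; returns the picture (384x512x3 uint8, red, green, blue); there is no depth.
- camera_info(name): a dict with "intrinsics" (3x3 intrinsics, pixels), "k1" (the pictures are not rectified: a ray, as slopes to the right and down, at radius r is drawn at 1 + k1 r^2 times it, then the intrinsics apply), "R" (3x3) and "t" (3): a world point X has camera coordinates R X + t. Camera axes: x right, y down, z forward; pixel columns grow to the right and rows downward; lengths in m; the calibration is good to about 2 mm. A picture is of the moment at which its call begins. camera_info takes no time and is no camera call.
- ctrl.close_job(): hands the job in, once; it reports no verdict.
The state is a dict: "time": time; "joint_positions": joint angles; "qd": joint speeds; "joint_torque": joint torques, N m; "position": TCP position; "tool_rot": TCP orientation; "ft_force": force on the tool from outside, world axes, zero at the start; "torque": the same for the moment, N m; "grip_width": opening from 0.0 (shut) to 1.0 (fully open).
Only numpy, scipy, OpenCV 4.12 (cv2) and the standard library are available. Lean on these libraries where they do the work, as an engineer would, in place of code of your own. Each camera call takes 0.05 s, during which the arm holds its last target.

TASK

Raise the lid of the plywood caddy on the turntable to vertical, lift it off its hinge pins and stand it up, handle bar uppermost, in the slot of the white rack. Then stand every loose yellow paint pot upright on the floor of the caddy, and after that set the turntable's bearing: turn the black thumbscrew clockwise until it bottoms, then back it off a quarter of a turn. Do not drop the lid, and leave everything else on the worktop where it is.

Things in the scene. Friction and masses are not known exactly. Their poses are not given: they have to be found in the camera images.
- turntable: Fixed grey turntable, 300 mm across, parked (does not turn), with an open plywood caddy fixed on it: 120 (x) by 270 mm (y), walls 5 mm, rim 90 mm and inner floor 35 mm above the worktop (inside 110 x 260 mm). A lug on its -y side carries the thumbscrew. Origin: on the worktop under the caddy's middle; x points from caddy front to hinge side, z up.
- caddy_floor (a point): Middle of the caddy's inner floor, 35 mm above the worktop; axes as the turntable's.
- pins (a point): Midpoint of the common axis of the two hinge pins (steel, 8 mm diameter, along y, at y = +80 and -80 mm), 80 mm behind the caddy's middle (+x) and 94 mm above the worktop. Axes as the turntable's.
- screw_grip (a point): Middle of the black wing of the thumbscrew, 68 mm above the worktop, at x = -20, y = -195 mm in the turntable's frame. The wing is upright: 36 mm long (its x), 10 mm thick (its y), from 20 mm below this point to 16 mm above it; a 24 mm round collar lies 20 to 28 mm below. Turns with the screw; z up. The caddy's end wall is 60 mm away.
- thumbscrew (a joint): Angle of the thumbscrew about its vertical axis, rad; grows as it is turned clockwise seen from above (tightening), does not rise or sink. It bottoms on a hard stop at 4.2; starts somewhere in 0.4 to 1.8. Friction about 0.04 N m; it stays where it is left. At 0 the wing's x lies along the turntable's x.
- lid: Loose plywood lid, about 0.25 kg, lying shut on the caddy: plate 122 x 268 x 8 mm, origin amid its underside, x towards the hinges, z up when shut. Raised less than vertical it falls shut; vertical (its x down) it lifts straight up off the pins. Handle bar to fork ends: 196 mm.
- lid_bar (a point): Middle of the round steel handle bar of the lid (10 mm diameter, 104 mm long along the lid's y, with stems at y = +47 and -47 mm), 42 mm in front of the lid's front edge (lid's -x), 184 mm from the hinge axis, 94 mm above the worktop when shut. Can be pinched from above, one finger in front and one behind, and turns between the fingers as the lid swings up.
- lid_slots (a point): Point midway between the lid's two steel forks, on the hinge axis when seated; 80 mm from the lid's origin along its x. The forks (at y = +80, -80 mm, 20 mm wide, 21 mm thick) straddle the pins; their slots, 11 mm wide, open in the lid's +x, reach 12 mm past the pin axis and leave 3 mm play on the other side. Axes as the lid's.
- lid_mid (a point): Middle of the lid's plate; axes as the lid's.
- rack_slot (a point): Middle of the floor of the white rack's slot, 12 mm above the worktop. The fixed rack has one straight slot along its y, 220 mm long, 36 mm wide (across its x), with walls 70 mm high whose tops flare outwards to a mouth about 70 mm wide at 104 mm above the worktop. z up. The lid (its y along the slot, either way round) stands in it on its forks, leaning slightly on a wall.
- pot1: Empty yellow plastic paint pot, 48 mm across, 50 mm high, open at the top, 40 g; origin in the middle of its underside, z up. May be absent; two to four of pot1 to pot4 stand on the worktop on the robot's right.
- pot2: Like pot1.
- pot3: Like pot1.
- pot4: Like pot1.
- stick_jar: Bystander: glass jar of lollipop sticks, 72 mm across, about 120 mm high; origin under its middle.
- brush_rest: Bystander: blue silicone brush rest, 50 x 110 x 18 mm; origin under its middle.
- sharpener: Bystander: red pencil sharpener, 28 x 18 x 16 mm; origin under its middle.
- mug: Bystander: white mug, 80 mm across, 90 mm high.
- sponge: Bystander: green washing-up sponge, 60 x 90 x 28 mm.
- soap: Bystander: clear bottle, 60 mm across, 170 mm high.
- water_bowl: Bystander: blue bowl, 90 mm across, 40 mm high.
There are look-alikes about, which are no part of the job. Leave any red or turquoise look-alike of the pot1 alone.

How it is judged:
By the outcome, as a careful person would: the job done as asked, in the order asked, and still so for the second after the job is handed in, with the robot touching nothing.
Of pot1, pot2, pot3, pot4 only 2 to 4 are there at a start; the rules pass over those that are not, and their reading is None.
At some moment in a run one of pot1, pot2, pot3, pot4 may be knocked a few centimetres aside while the robot is not near it.
It also fails if it takes over 210 s, if anything falls off the work surface, if the arm or the gripper's body presses on something with over 40 N, if the wrist force passes 120 N, or if a joint passes its speed limit or range.

## Working session

There is one attempt and no reset: what is moved stays moved. The work goes in short steps, Python scripts to look and compute and a tool call to move; the robot and the scene stay as the last step left them, time stands still between calls to the robot, and variables do not carry over. Pictures are saved under pics/ and viewed, and the job is handed in when it is done.

Besides the shell and the picture viewer there is one more tool, called after "Call:" by a JSON object that holds its "method" and its "body", one argument or row to a line. carry_out: Moves the arm, as the interface text tells. Its arguments: {"type":"object","properties":{"commands":{"type":"array"},"grip_force":{"type":"number"}},"required":["commands"]}

```bash
ls; mkdir -p pics
python3 - <<'E'
from bench import ctrl,get_image,camera_info
import cv2
for n in("side","top"):
    im=get_image(n); cv2.imwrite(f"pics/{n}0.png",im[:,:,::-1]); 
    c=camera_info(n); print(n,c)
print(ctrl.get_state())
E
```

```text
pics
side {'intrinsics': array([[367.67489436,   0.        , 256.82835255],
       [  0.        , 367.67489436, 187.53607859],
       [  0.        ,   0.        ,   1.        ]]), 'k1': 0.015453633081615124, 'R': array([[ 0.98720542, -0.15881469, -0.01426021],
       [-0.09168948, -0.4922236 , -0.86562634],
       [ 0.13045497,  0.85585853, -0.50048744]]), 't': array([-0.53000871,  0.10073089,  1.0307399 ])}
top {'intrinsics': array([[380.8197268 ,   0.        , 260.88845807],
       [  0.        , 380.8197268 , 191.98655182],
       [  0.        ,   0.        ,   1.        ]]), 'k1': -0.12304906663796507, 'R': array([[-0.00815872, -0.99992772,  0.0088311 ],
       [-0.99563006,  0.00730143, -0.09309926],
       [ 0.09302805, -0.00955208, -0.99561767]]), 't': array([-0.00976909,  0.52422016,  1.13835571])}
{'time': 0.1, 'joint_positions': array([-1.32390037,  0.32173091, -0.07007389,  1.45157073,  0.02254362,
        1.37081151, -0.05690953]), 'qd': array([ 0.00168393, -0.00211226, -0.00121225, -0.00245168,  0.00053527,
        0.00135346, -0.00019036]), 'joint_torque': array([-2.76971859e-04, -4.92574096e+01, -4.05866643e-01, -3.13393021e+01,
       -6.42003911e-02,  3.96299665e-02,  7.15288547e-05]), 'position': array([0.14987134, 0.63196243, 0.22157355]), 'tool_rot': array([-3.64835739e-01, -3.12017592e+00,  2.71360503e-03]), 'ft_force': array([-0.30996081,  0.46233054, -0.18469969]), 'torque': array([ 0.00076871,  0.00849376, -0.05289013]), 'grip_width': 0.9985457808617515}
```

Run:
```python
import cv2
for n in("side","top"):
    im=cv2.imread(f"pics/{n}0.png"); cv2.imwrite(f"pics/{n}0b.png",cv2.resize(im,(800,600),interpolation=cv2.INTER_CUBIC))
```

```text
(no output)
```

View pics/side0b.png

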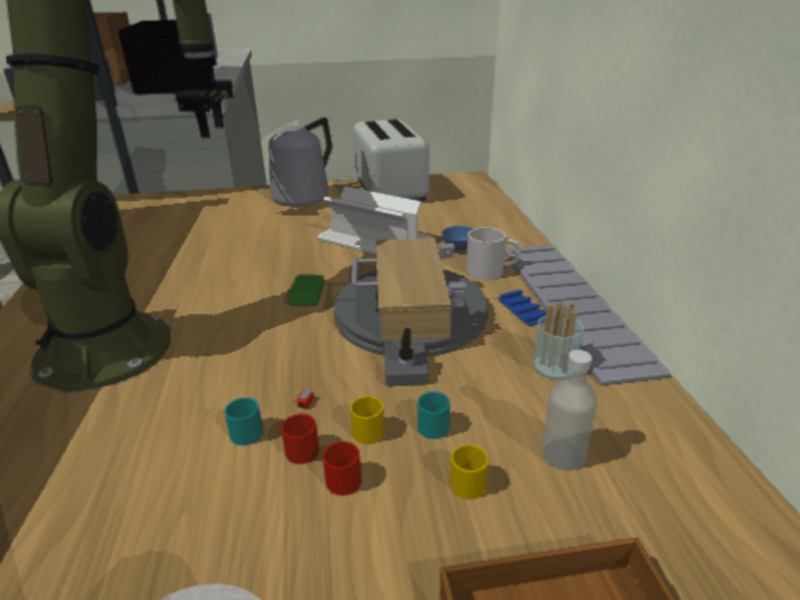

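View pics/top0b.png

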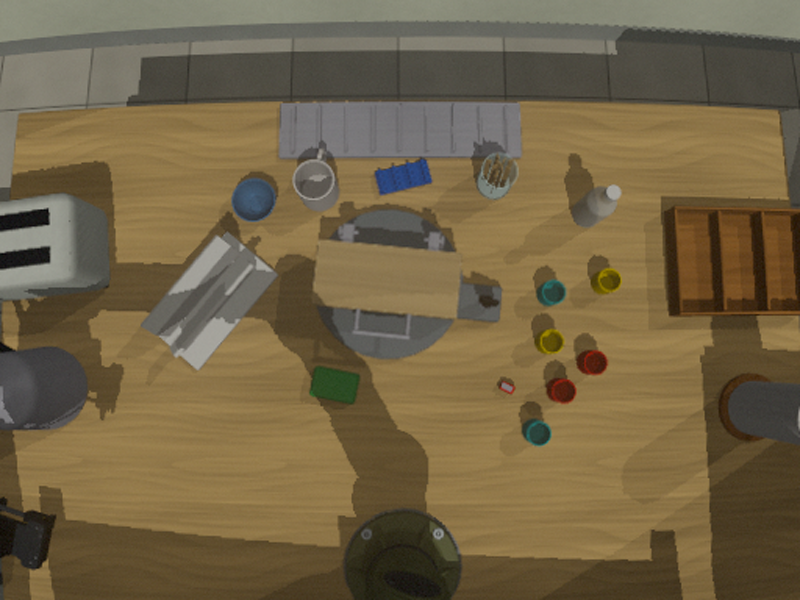

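The side view (800x600) shows two yellow pots at (367,420) and (469,472). The top view shows the same two at (551,341) and (606,280). Look-alikes in the top view are teal pots at (551,292) and (537,432), and red pots at (593,362) and (562,390). I leave those alone. The lid is at (388,279), its bar at (382,334), the pins at (347,230) and (435,237), the thumbscrew at (487,300), and the rack at (208,300).

```bash
cat > h.py <<'E'
import numpy as np,cv2
from bench import ctrl,get_image,camera_info
from scipy.spatial.transform import Rotation as Ro
_c={}
def cam(n):
    if n not in _c:_c[n]=camera_info(n)
    return _c[n]
def dist(n):
    return np.array([cam(n)['k1'],0,0,0,0.])
def ray(n,uv):
    c=cam(n); K=np.array(c['intrinsics']);R=np.array(c['R']);t=np.array(c['t'])
    p=cv2.undistortPoints(np.array(uv,float).reshape(-1,1,2),K,dist(n)).reshape(-1,2)
    d=np.c_[p,np.ones(len(p))]@R
    return -R.T@t,d
def plane(n,uv,z):
    o,d=ray(n,uv); return o+d*((z-o[2])/d[:,2])[:,None]
def proj(n,X):
    c=cam(n);return cv2.projectPoints(np.array(X,float).reshape(-1,1,3),cv2.Rodrigues(np.array(c['R']))[0],np.array(c['t']),np.array(c['intrinsics']),dist(n))[0].reshape(-1,2)
def tri(a,b):
    o1,d1=ray('side',a);o2,d2=ray('top',b);d1=d1[0]/np.linalg.norm(d1[0]);d2=d2[0]/np.linalg.norm(d2[0])
    s=np.linalg.lstsq(np.c_[d1,-d2],o2-o1,rcond=None)[0]
    p,q=o1+d1*s[0],o2+d2*s[1];return (p+q)/2,np.linalg.norm(p-q)
def snap(tag):
    r={}
    for n in('side','top'):
        r[n]=get_image(n)[:,:,::-1].copy();cv2.imwrite(f'pics/{n}_{tag}.png',r[n])
    return r
def crop(n,tag,x0,y0,x1,y1,s):
    im=cv2.imread(f'pics/{n}_{tag}.png')[y0:y1,x0:x1]
    o=f'pics/{n}_{tag}_c{x0}_{y0}.png';cv2.imwrite(o,cv2.resize(im,None,fx=s,fy=s,interpolation=cv2.INTER_CUBIC));print(o)
def yellow(im):
    h=cv2.cvtColor(im,cv2.COLOR_BGR2HSV);return cv2.inRange(h,(24,170,60),(34,255,255))
def st():
    s=ctrl.get_state();print('t',round(s['time'],2),'p',s['position'].round(4),'R',s['tool_rot'].round(3),'F',s['ft_force'].round(2),'T',s['torque'].round(3),'g',round(float(s['grip_width']),3),'q',s['joint_positions'].round(2));return s
E
python3 - <<'E'
from h import *
import os
for n in('side','top'):os.system(f'cp pics/{n}0.png pics/{n}_0.png')
crop('top','0',190,120,330,240,5.6)
crop('top','0',80,140,190,240,6)
crop('side','0',200,110,330,250,4.2)
for n in('side','top'):
    m=yellow(cv2.imread(f'pics/{n}_0.png'));N,l,s,c=cv2.connectedComponentsWithStats(m)
    for i in range(1,N):
        if s[i,4]>20:print(n,c[i].round(1),s[i])
E
```

```text
pics/top_0_c190_120.png
pics/top_0_c80_140.png
pics/side_0_c200_110.png
side [234.6 268.3] [224 254  22  30 562]
side [299.8 301.3] [288 284  25  35 710]
top [388.1 179.6] [379 172  19  16 218]
top [351.6 218.3] [343 211  18  16 205]
```

View pics/top_0_c190_120.png

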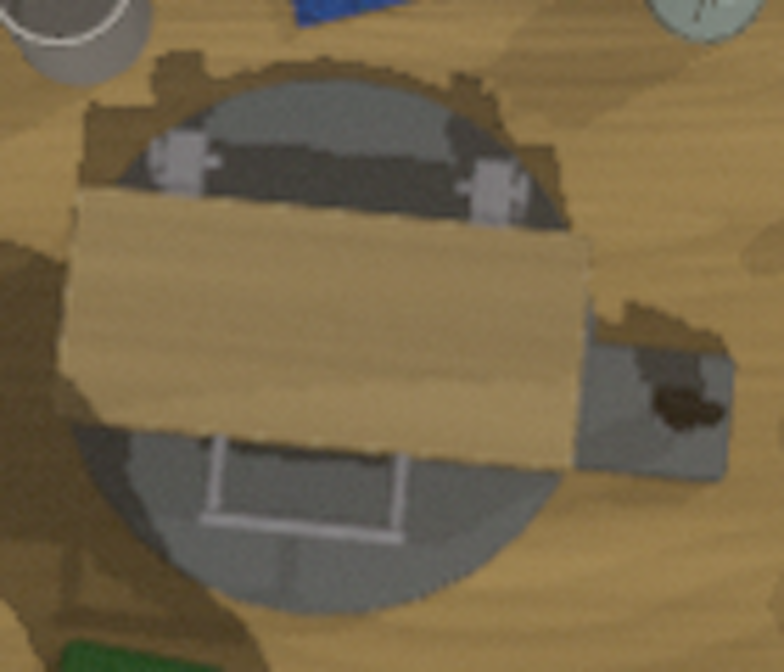

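View pics/top_0_c80_140.png

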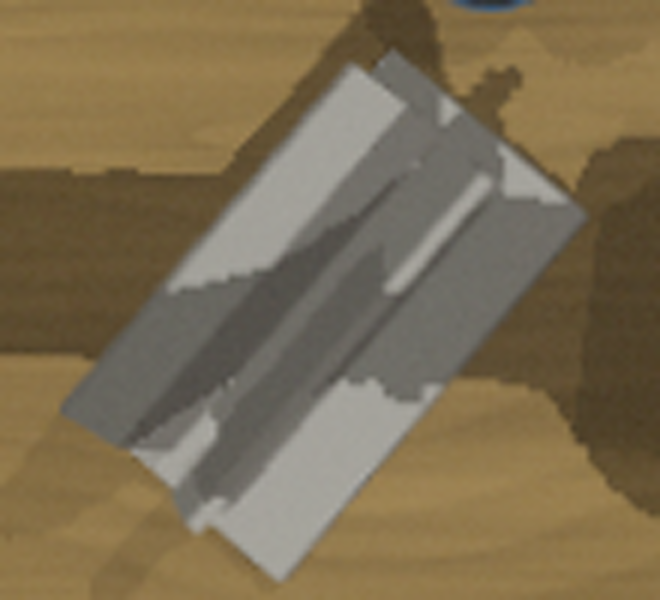

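View pics/side_0_c200_110.png

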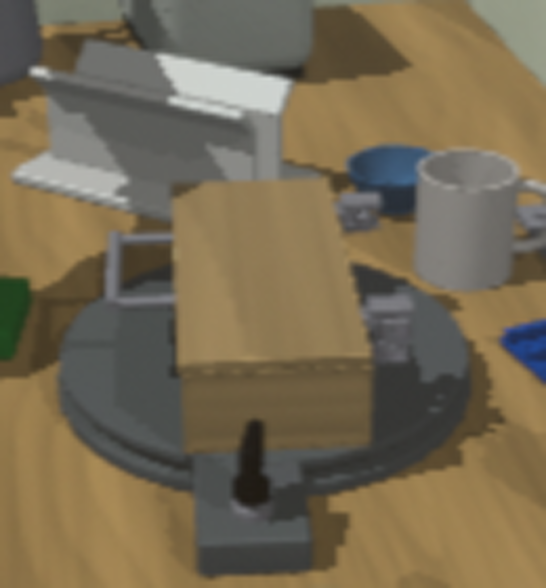

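Run:
```python
from h import *
def P(pts,off,s,z): return plane('top',np.array(pts,float)/s+np.array(off)-0.4,z)
A=P([(80,187),(592,240),(575,468),(60,422)],(190,120),5.6,.098)
print('lid',A.round(4).tolist(),[np.linalg.norm(A[i]-A[(i+1)%4]).round(4) for i in range(4)])
B=P([(205,518),(402,538)],(190,120),5.6,.094);print('bar',B.round(4).tolist(),np.linalg.norm(B[0]-B[1]),B.mean(0))
print('pins',P([(186,162),(495,190)],(190,120),5.6,.1).round(4).tolist())
Q=P([(350,65),(587,213),(280,580),(62,410)],(80,140),6,.104)
print('rack',Q.round(4).tolist(),[np.linalg.norm(Q[i]-Q[(i+1)%4]).round(4) for i in range(4)],Q.mean(0))
print('rackends z.104',P([(390,50),(195,530)],(80,140),6,.104).round(4))
u=B[0]-B[1]; print('yaw bar',np.arctan2(-u[0],u[1]))
u=A[0]-A[1]; print('yaw lid',np.arctan2(-u[0],u[1]));u=A[3]-A[2]; print('yaw lid',np.arctan2(-u[0],u[1]))
for u in(Q[0]-Q[3],Q[1]-Q[2]): print('rack yaw',np.arctan2(-u[0],u[1]))
y=plane('top',[(388.1,179.6),(351.6,218.3)],.04);print(y,plane('side',[(299.8,301.3),(234.6,268.3)],.025))
st()
```

```text
lid [[0.6319, 0.151, 0.098], [0.6022, -0.1132, 0.098], [0.4845, -0.1025, 0.098], [0.51, 0.1603, 0.098]] [np.float64(0.2659), np.float64(0.1182), np.float64(0.2641), np.float64(0.1222)]
bar [[0.4606, 0.0864, 0.094], [0.4497, -0.014, 0.094]] 0.10104008011066008 [0.45517208 0.03619521 0.094     ]
pins [[0.6441, 0.0959, 0.1], [0.6282, -0.0634, 0.1]]
rack [[0.6407, 0.3435, 0.104], [0.5671, 0.2259, 0.104], [0.3926, 0.3722, 0.104], [0.4739, 0.4827, 0.104]] [np.float64(0.1387), np.float64(0.2277), np.float64(0.1372), np.float64(0.2172)] [0.51857283 0.35606807 0.104     ]
rackends z.104 [[0.6478 0.3239 0.104 ]
 [0.4163 0.4145 0.104 ]]
yaw bar -0.10832218857350849
yaw lid -0.11185045207780653
yaw lid -0.09661890359658278
rack yaw -2.2661838048211007
rack yaw -2.2685772337523042
[[ 0.55806522 -0.40517401  0.04      ]
 [ 0.4407858  -0.28723259  0.04      ]] [[ 0.55910999 -0.40871241  0.025     ]
 [ 0.43993757 -0.29016088  0.025     ]]
t 0.1 p [0.1499 0.632  0.2216] R [-3.65e-01 -3.12e+00  3.00e-03] F [-0.31  0.46 -0.18] T [ 0.001  0.008 -0.053] g 0.999 q [-1.32  0.32 -0.07  1.45  0.02  1.37 -0.06]
```

Run:
```python
from h import *
for n,b in(('side',(195,115,285,170)),('top',(85,142,185,242))):
    im=cv2.imread(f'pics/{n}_0.png')[b[1]:b[3],b[0]:b[2]]
    im=cv2.convertScaleAbs(im,alpha=1.3)
    s=8 if n=='side' else 6
    im=cv2.resize(im,None,fx=s,fy=s,interpolation=cv2.INTER_LANCZOS4)
    cv2.imwrite(f'pics/rack_{n}.png',im)
```

```text
(no output)
```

View pics/rack_side.png

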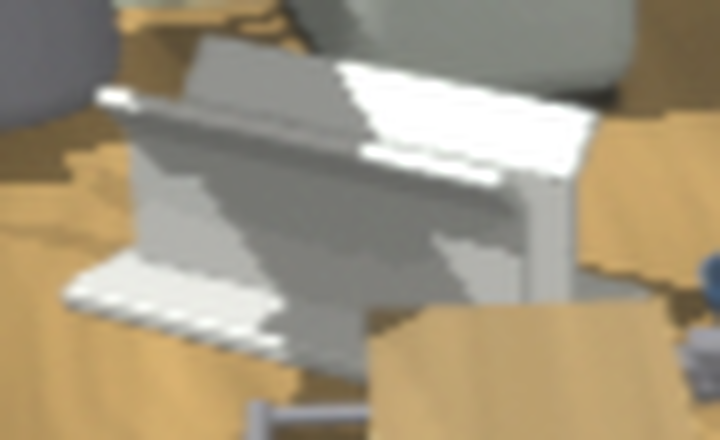

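View pics/rack_top.png

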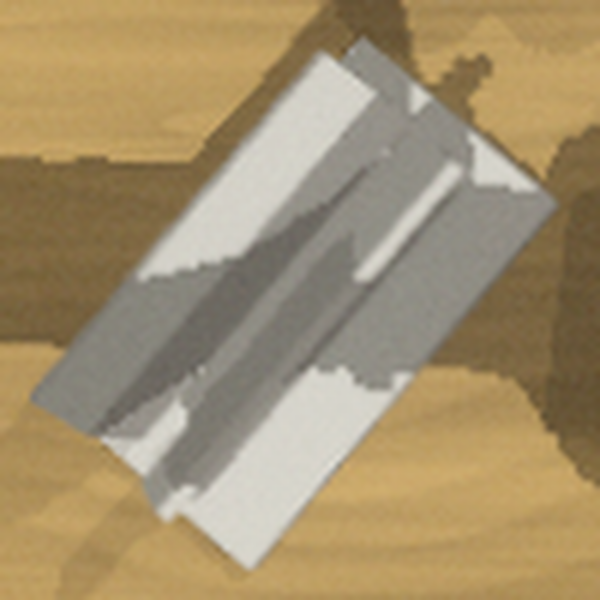

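Run:
```python
from h import *
off=np.array([85,142.])
Q=plane('top',np.array([(322,50),(557,203),(250,570),(32,398)],float)/6+off-.4,.010)
c=Q.mean(0);print(Q.round(4),[np.linalg.norm(Q[i]-Q[(i+1)%4]).round(4) for i in range(4)],c)
u=(Q[0]-Q[3])+(Q[1]-Q[2]);u/=np.linalg.norm(u);n=np.array([-u[1],u[0],0]);print(u,n,'dir',np.arctan2(u[1],u[0]))
# lip pts
L=plane('top',np.array([(468,165),(362,38),(170,522),(365,280)],float)/6+off-.4,.104)
print('lip in rack frame (along,across)',[( (p-c)@u,(p-c)@n) for p in L])
S=plane('side',np.array([(98,95),(205,37),(598,115),(505,182)],float)/8+[195,115]-np.array(.4),.104)
print('side lip',[( (p-c)@u,(p-c)@n) for p in S])
S=plane('side',np.array([(65,292),(135,250)],float)/8+[195,115]-np.array(.4),.010)
print('side base',[( (p-c)@u,(p-c)@n) for p in S])
```

```text
[[0.6619 0.3727 0.01  ]
 [0.5792 0.2458 0.01  ]
 [0.3895 0.4049 0.01  ]
 [0.479  0.525  0.01  ]] [np.float64(0.1514), np.float64(0.2476), np.float64(0.1497), np.float64(0.238)] [0.52739741 0.38708169 0.01      ]
[ 0.76731147 -0.6412746   0.        ] [0.6412746  0.76731147 0.        ] dir -0.6961582341848996
lip in rack frame (along,across) [(np.float64(0.11965766159602631), np.float64(-0.053434304249496294)), (np.float64(0.13351383736868844), np.float64(0.027945034680778403)), (np.float64(-0.10270100431904496), np.float64(-0.05335055408393171)), (np.float64(0.04590722806309881), np.float64(-0.05108643191270908))]
side lip [(np.float64(-0.10269056021267357), np.float64(-0.05391251085125303)), (np.float64(-0.10538347584647312), np.float64(0.035911832377409976)), (np.float64(0.11622646995606449), np.float64(0.0362135815653185)), (np.float64(0.11972391224475605), np.float64(-0.05366338773503076))]
side base [(np.float64(-0.113699721780091), np.float64(-0.07826099739669308)), (np.float64(-0.11447153772305307), np.float64(-0.021227683152279842))]
```

Run:
```python
from h import *
off=np.array([85,142.])
T=lambda p,z:plane('top',np.array(p,float)/6+off-.4,z)
B=T([(362,38),(557,203),(250,570)],.010)
print(B.round(4),np.linalg.norm(B[0]-B[1]),np.linalg.norm(B[2]-B[1]))
c=(B[0]+B[2])/2;u=B[1]-B[2];u/=np.linalg.norm(u);n=np.array([-u[1],u[0],0]);print(c,u,n,(B[0]-B[1])/np.linalg.norm(B[0]-B[1]))
L=T([(322,50),(32,398),(468,165),(170,522)],.104)
S=plane('side',np.array([(205,37),(598,115),(98,95),(505,182)],float)/8+[195,115]-np.array(.4),.104)
for nm,X in(('top',L),('side',S)):print(nm,[(((p-c)@u).round(4),((p-c)@n).round(4)) for p in X],X.mean(0), 'dirs',[np.arctan2(v[1],v[0]) for v in (X[0]-X[1],X[2]-X[3])])
```

```text
[[0.668  0.3513 0.01  ]
 [0.5792 0.2458 0.01  ]
 [0.3895 0.4049 0.01  ]] 0.1378529831090215 0.24758669426501625
[0.52874384 0.37809426 0.01      ] [ 0.766239   -0.64255567  0.        ] [0.64255567 0.766239   0.        ] [0.64379337 0.76519939 0.        ]
top [(np.float64(0.1097), np.float64(0.0456)), (np.float64(-0.1092), np.float64(0.0449)), (np.float64(0.1129), np.float64(-0.0472)), (np.float64(-0.1094), np.float64(-0.0475))] [0.52885112 0.37664028 0.104     ] dirs [np.float64(-0.6944202118319742), np.float64(-0.6965348786536889)]
side [(np.float64(-0.1122), np.float64(0.0418)), (np.float64(0.1094), np.float64(0.0424)), (np.float64(-0.1094), np.float64(-0.0481)), (np.float64(0.113), np.float64(-0.0474))] [0.5270615 0.3758122 0.104    ] dirs [np.float64(2.4467960415123007), np.float64(2.44655450394475)]
```

```bash
cat >> h.py <<'E'
def down(yaw):
    # tool z down, tool y (jaw) axis at world angle yaw
    y=np.array([np.cos(yaw),np.sin(yaw),0]);z=np.array([0,0,-1.]);return Ro.from_matrix(np.c_[np.cross(y,z),y,z])
def row(p,R,s=None):
    s=s or ctrl.get_state();R0=Ro.from_rotvec(s['tool_rot'])
    t=R0.inv().apply(np.array(p)-s['position']);w=(R0.inv()*R).as_rotvec()
    print('row t',t.round(4).tolist(),'w',w.round(4).tolist())
def yaw():
    y=Ro.from_rotvec(ctrl.get_state()['tool_rot']).as_matrix();print('tool x',y[:,0].round(3),'y',y[:,1].round(3),'z',y[:,2].round(3),'yaw_y',np.arctan2(y[1,1],y[0,1]))
E
python3 - <<'E'
from h import *
st();yaw()
for a in(-.106,-.106+np.pi):
    row((0.36,0.35,0.25),down(a));row((0.455,0.036,0.2),down(a))
E
```

```text
t 0.1 p [0.1499 0.632  0.2216] R [-3.65e-01 -3.12e+00  3.00e-03] F [-0.31  0.46 -0.18] T [ 0.001  0.008 -0.053] g 0.999 q [-1.32  0.32 -0.07  1.45  0.02  1.37 -0.06]
tool x [-0.973  0.231 -0.   ] y [ 0.231  0.973 -0.002] z [-0.    -0.002 -1.   ] yaw_y 1.3379975233384431
row t [-0.2695, -0.2259, -0.028] w [-0.0014, 0.0013, 1.444]
row t [-0.4344, -0.5095, 0.0225] w [-0.0014, 0.0013, 1.444]
row t [-0.2695, -0.2259, -0.028] w [-0.0013, -0.0014, -1.6976]
row t [-0.4344, -0.5095, 0.0225] w [-0.0013, -0.0014, -1.6976]
```

Call:
{"method": "carry_out", "body": {
  "commands": [
    {"tx": -0.05, "ty": -0.04, "tz": -0.028, "rz": 0.18, "jaw": 0.4},
    {"tx": -0.1, "ty": -0.08, "tz": -0.028, "rz": 0.36, "jaw": 0.4},
    {"tx": -0.14, "ty": -0.12, "tz": -0.028, "rz": 0.54, "jaw": 0.4},
    {"tx": -0.19, "ty": -0.16, "tz": -0.028, "rz": 0.72, "jaw": 0.4},
    {"tx": -0.23, "ty": -0.19, "tz": -0.028, "rz": 0.9, "jaw": 0.4},
    {"tx": -0.27, "ty": -0.226, "tz": -0.028, "rz": 1.08, "jaw": 0.4},
    {"tx": -0.3, "ty": -0.28, "tz": -0.02, "rz": 1.26, "jaw": 0.4},
    {"tx": -0.33, "ty": -0.33, "tz": -0.01, "rz": 1.444, "jaw": 0.4},
    {"tx": -0.365, "ty": -0.38, "tz": 0.0, "rz": 1.444, "jaw": 0.4},
    {"tx": -0.4, "ty": -0.44, "tz": 0.01, "rz": 1.444, "jaw": 0.4},
    {"tx": -0.434, "ty": -0.51, "tz": 0.022, "rz": 1.444, "jaw": 0.4},
    {"tx": -0.434, "ty": -0.51, "tz": 0.022, "rz": 1.444, "jaw": 0.4}
  ]
}}

```text
invalid input
```

Run:
```python
from h import *
s=st();yaw();row((.455,.036,.2),down(-.106));row((.455,.036,.075),down(-.106))
snap('1');crop('top','1',170,100,340,260,4.5);crop('side','1',190,80,340,250,4)
```

```text
t 0.1 p [0.1499 0.632  0.2216] R [-3.65e-01 -3.12e+00  3.00e-03] F [-0.31  0.46 -0.18] T [ 0.001  0.008 -0.053] g 0.999 q [-1.32  0.32 -0.07  1.45  0.02  1.37 -0.06]
tool x [-0.973  0.231 -0.   ] y [ 0.231  0.973 -0.002] z [-0.    -0.002 -1.   ] yaw_y 1.3379975233384431
row t [-0.4344, -0.5095, 0.0225] w [-0.0014, 0.0013, 1.444]
row t [-0.4344, -0.5092, 0.1475] w [-0.0014, 0.0013, 1.444]
pics/top_1_c170_100.png
pics/side_1_c190_80.png
```

Call:
{"method": "carry_out", "body": {
  "commands": [
    {"tx": -0.05, "ty": -0.04, "tz": -0.028, "rx": 0, "ry": 0, "rz": 0.18, "jaw": 0.4},
    {"tx": -0.1, "ty": -0.08, "tz": -0.028, "rx": 0, "ry": 0, "rz": 0.36, "jaw": 0.4},
    {"tx": -0.14, "ty": -0.12, "tz": -0.028, "rx": 0, "ry": 0, "rz": 0.54, "jaw": 0.4},
    {"tx": -0.19, "ty": -0.16, "tz": -0.028, "rx": 0, "ry": 0, "rz": 0.72, "jaw": 0.4},
    {"tx": -0.23, "ty": -0.19, "tz": -0.028, "rx": 0, "ry": 0, "rz": 0.9, "jaw": 0.4},
    {"tx": -0.27, "ty": -0.226, "tz": -0.028, "rx": 0, "ry": 0, "rz": 1.08, "jaw": 0.4},
    {"tx": -0.3, "ty": -0.28, "tz": -0.02, "rx": 0, "ry": 0, "rz": 1.26, "jaw": 0.4},
    {"tx": -0.33, "ty": -0.33, "tz": -0.01, "rx": 0, "ry": 0, "rz": 1.444, "jaw": 0.4},
    {"tx": -0.365, "ty": -0.38, "tz": 0.0, "rx": 0, "ry": 0, "rz": 1.444, "jaw": 0.4},
    {"tx": -0.4, "ty": -0.44, "tz": 0.01, "rx": 0, "ry": 0, "rz": 1.444, "jaw": 0.4},
    {"tx": -0.434, "ty": -0.51, "tz": 0.022, "rx": 0, "ry": 0, "rz": 1.444, "jaw": 0.4},
    {"tx": -0.434, "ty": -0.51, "tz": 0.022, "rx": 0, "ry": 0, "rz": 1.444, "jaw": 0.4}
  ]
}}

```text
time: 1.7
position: [0.4547, 0.0319, 0.2002]
tool_rot: [-2.342, -2.094, 0.0]
ft_force: [-0.6, 0.3, -0.5]
grip_width: 0.396
```

Run:
```python
from h import *
s=st();yaw();row((.455,.036,.2),down(-.106));row((.455,.036,.075),down(-.106))
```

```text
t 1.7 p [0.4547 0.0319 0.2002] R [-2.342 -2.094  0.   ] F [-0.63  0.29 -0.53] T [-0.057  0.018 -0.026] g 0.396 q [-0.74 -0.12  0.58  1.96  0.07  1.29 -0.3 ]
tool x [ 0.112  0.994 -0.   ] y [ 0.994 -0.112 -0.   ] z [-0. -0. -1.] yaw_y -0.11182586073209508
row t [0.0041, -0.0001, 0.0002] w [-0.0002, 0.0002, -0.0058]
row t [0.0041, -0.0001, 0.1252] w [-0.0002, 0.0002, -0.0058]
```

Call:
{"method": "carry_out", "body": {
  "commands": [
    {"tx": 0.004, "ty": 0, "tz": 0.04, "rx": 0, "ry": 0, "rz": 0, "jaw": 0.4},
    {"tx": 0.004, "ty": 0, "tz": 0.07, "rx": 0, "ry": 0, "rz": 0, "jaw": 0.4},
    {"tx": 0.004, "ty": 0, "tz": 0.09, "rx": 0, "ry": 0, "rz": 0, "jaw": 0.4},
    {"tx": 0.004, "ty": 0, "tz": 0.11, "rx": 0, "ry": 0, "rz": 0, "jaw": 0.4},
    {"tx": 0.004, "ty": 0, "tz": 0.125, "rx": 0, "ry": 0, "rz": 0, "jaw": 0.4},
    {"tx": 0.004, "ty": 0, "tz": 0.125, "rx": 0, "ry": 0, "rz": 0, "jaw": 0.4}
  ]
}}

```text
time: 2.45
position: [0.4542, 0.0398, 0.0747]
tool_rot: [-2.336, -2.1, 0.003]
ft_force: [0.3, 1.8, 0.8]
grip_width: 0.401
```

Run:
```python
from h import *
s=st();
snap('2');crop('side','2',190,80,340,250,4)
```

```text
t 2.45 p [0.4542 0.0398 0.0747] R [-2.336 -2.1    0.003] F [0.33 1.79 0.77] T [-0.137  0.04  -0.008] g 0.401 q [-0.74  0.04  0.6   2.1  -0.02  1.01 -0.23]
pics/side_2_c190_80.png
```

View pics/side_2_c190_80.png

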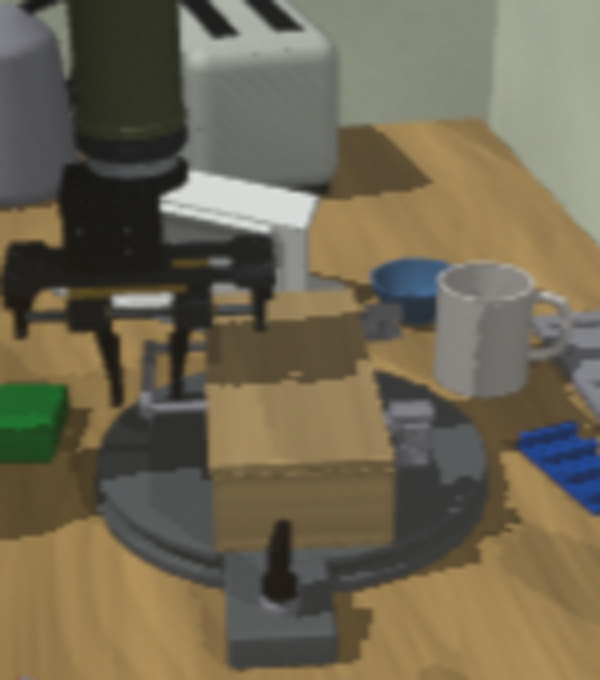

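Call:
{"method": "carry_out", "body": {
  "commands": [
    {"tx": 0, "ty": 0, "tz": 0, "rx": 0, "ry": 0, "rz": 0, "jaw": 0},
    {"tx": 0, "ty": 0, "tz": 0, "rx": 0, "ry": 0, "rz": 0, "jaw": 0},
    {"tx": 0, "ty": 0, "tz": 0, "rx": 0, "ry": 0, "rz": 0, "jaw": 0},
    {"tx": 0, "ty": 0, "tz": 0, "rx": 0, "ry": 0, "rz": 0, "jaw": 0},
    {"tx": 0, "ty": 0, "tz": 0, "rx": 0, "ry": 0, "rz": 0, "jaw": 0}
  ],
  "grip_force": 20
}}

```text
time: 3.18
position: [0.4554, 0.0401, 0.0759]
tool_rot: [2.336, 2.1, 0.001]
ft_force: [1.2, 0.2, 2.2]
grip_width: 0.106
```

Run:
```python
from h import *
s=st();yaw()
```

```text
t 3.17 p [0.4554 0.0401 0.0759] R [2.336e+00 2.100e+00 1.000e-03] F [1.18 0.16 2.19] T [-0.123  0.006  0.031] g 0.106 q [-0.74  0.03  0.6   2.1  -0.02  1.01 -0.23]
tool x [0.106 0.994 0.   ] y [ 0.994 -0.106  0.001] z [ 0.001  0.    -1.   ] yaw_y -0.10602198336323733
```

Call:
{"method": "carry_out", "body": {
  "commands": [
    {"tx": 0, "ty": 0.0004, "tz": -0.0128, "rx": 0, "ry": 0, "rz": 0, "jaw": 0},
    {"tx": 0, "ty": 0.0018, "tz": -0.0256, "rx": 0, "ry": 0, "rz": 0, "jaw": 0},
    {"tx": 0, "ty": 0.004, "tz": -0.0383, "rx": 0, "ry": 0, "rz": 0, "jaw": 0},
    {"tx": 0, "ty": 0.0071, "tz": -0.0507, "rx": 0, "ry": 0, "rz": 0, "jaw": 0},
    {"tx": 0, "ty": 0.0111, "tz": -0.0629, "rx": 0, "ry": 0, "rz": 0, "jaw": 0},
    {"tx": 0, "ty": 0.0159, "tz": -0.0748, "rx": 0, "ry": 0, "rz": 0, "jaw": 0}
  ]
}}

```text
time: 3.92
position: [0.4712, 0.0384, 0.1512]
tool_rot: [2.336, 2.101, 0.0]
ft_force: [-1.1, 0.2, -1.8]
grip_width: 0.109
```

Run:
```python
from h import *
s=st();yaw()
snap('3');crop('side','3',190,80,340,250,4)
```

```text
t 3.92 p [0.4712 0.0384 0.1512] R [2.336 2.101 0.   ] F [-1.14  0.22 -1.82] T [-0.067  0.223 -0.012] g 0.109 q [-0.74 -0.03  0.6   1.99  0.02  1.18 -0.25]
tool x [0.106 0.994 0.   ] y [ 0.994 -0.106  0.   ] z [ 0.  0. -1.] yaw_y -0.10597675787770101
pics/side_3_c190_80.png
```

View pics/side_3_c190_80.png

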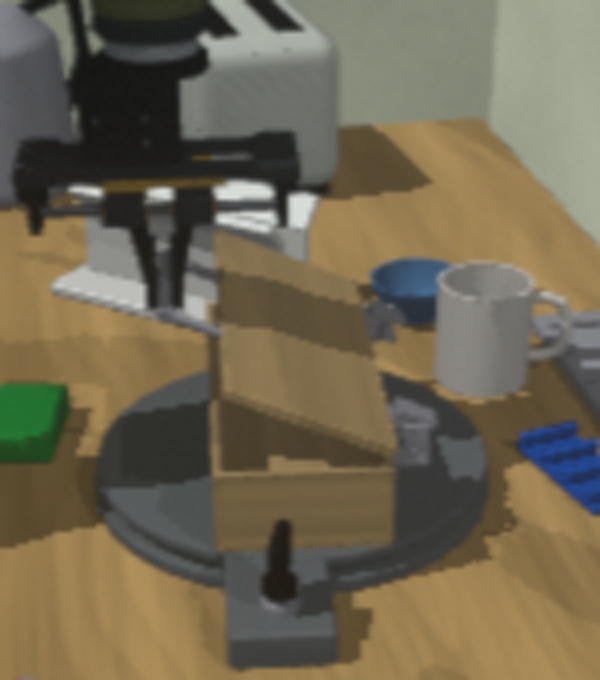

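Call:
{"method": "carry_out", "body": {
  "commands": [
    {"tx": 0, "ty": 0.0088, "tz": -0.0172, "rx": 0, "ry": 0, "rz": 0, "jaw": 0},
    {"tx": 0, "ty": 0.0192, "tz": -0.0334, "rx": 0, "ry": 0, "rz": 0, "jaw": 0},
    {"tx": 0, "ty": 0.0314, "tz": -0.0483, "rx": 0, "ry": 0, "rz": 0, "jaw": 0},
    {"tx": 0, "ty": 0.045, "tz": -0.0619, "rx": 0, "ry": 0, "rz": 0, "jaw": 0},
    {"tx": 0, "ty": 0.0599, "tz": -0.0741, "rx": 0, "ry": 0, "rz": 0, "jaw": 0},
    {"tx": 0, "ty": 0.0761, "tz": -0.0845, "rx": 0, "ry": 0, "rz": 0, "jaw": 0},
    {"tx": 0, "ty": 0.0933, "tz": -0.0933, "rx": 0, "ry": 0, "rz": 0, "jaw": 0},
    {"tx": 0, "ty": 0.1112, "tz": -0.1002, "rx": 0, "ry": 0, "rz": 0, "jaw": 0},
    {"tx": 0, "ty": 0.1298, "tz": -0.1052, "rx": 0, "ry": 0, "rz": 0, "jaw": 0},
    {"tx": 0, "ty": 0.1489, "tz": -0.1082, "rx": 0, "ry": 0, "rz": 0, "jaw": 0},
    {"tx": 0, "ty": 0.1585, "tz": -0.109, "rx": 0, "ry": 0, "rz": 0, "jaw": 0},
    {"tx": 0, "ty": 0.1585, "tz": -0.109, "rx": 0, "ry": 0, "rz": 0, "jaw": 0}
  ]
}}

```text
time: 5.52
position: [0.6289, 0.0217, 0.2595]
tool_rot: [2.336, 2.1, 0.0]
ft_force: [-0.8, 0.5, 2.8]
grip_width: 0.106
```

Run:
```python
from h import *
s=st();yaw()
snap('4');crop('side','4',190,50,340,220,4);crop('top','4',170,80,340,230,4.5)
row((.638,.0162,.259),down(-.106))
```

```text
t 5.53 p [0.6289 0.0217 0.2595] R [2.336 2.1   0.   ] F [-0.75  0.54  2.75] T [ 0.061  0.253 -0.045] g 0.106 q [-0.61  0.3   0.67  1.47 -0.18  1.43 -0.04]
tool x [ 0.106  0.994 -0.   ] y [ 0.994 -0.106  0.   ] z [ 0. -0. -1.] yaw_y -0.1060102289591587
pics/side_4_c190_50.png
pics/top_4_c170_80.png
row t [-0.0046, 0.0103, 0.0005] w [0.0, -0.0004, 0.0002]
```

View pics/side_4_c190_50.png

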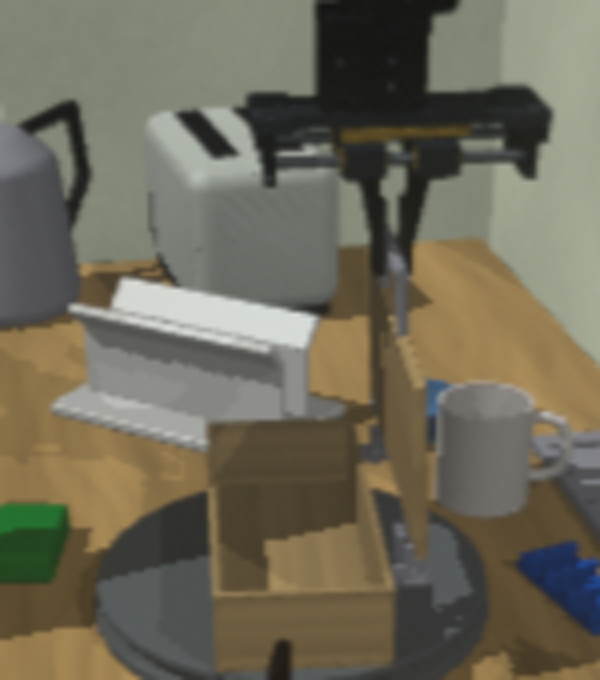

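View pics/top_4_c170_80.png

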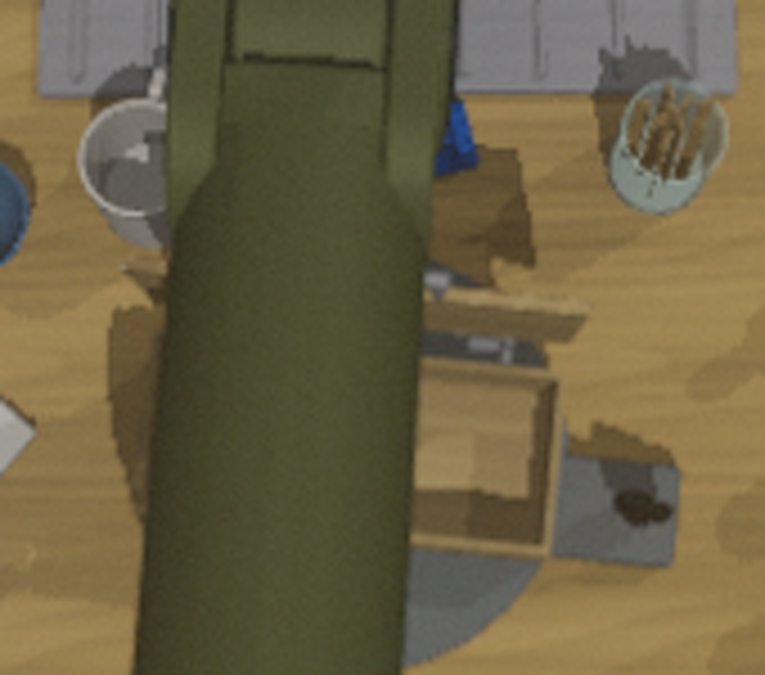

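Call:
{"method": "carry_out", "body": {
  "commands": [
    {"tx": 0, "ty": 0.005, "tz": -0.0005, "rx": 0, "ry": 0, "rz": 0, "jaw": 0},
    {"tx": 0, "ty": 0.0097, "tz": -0.001, "rx": 0, "ry": 0, "rz": 0, "jaw": 0},
    {"tx": 0, "ty": 0.0097, "tz": -0.001, "rx": 0, "ry": 0, "rz": 0, "jaw": 0},
    {"tx": 0, "ty": 0.0097, "tz": -0.005, "rx": 0, "ry": 0, "rz": 0, "jaw": 0},
    {"tx": 0, "ty": 0.0097, "tz": -0.01, "rx": 0, "ry": 0, "rz": 0, "jaw": 0},
    {"tx": 0, "ty": 0.0097, "tz": -0.015, "rx": 0, "ry": 0, "rz": 0, "jaw": 0},
    {"tx": 0, "ty": 0.0097, "tz": -0.02, "rx": 0, "ry": 0, "rz": 0, "jaw": 0},
    {"tx": 0, "ty": 0.0097, "tz": -0.03, "rx": 0, "ry": 0, "rz": 0, "jaw": 0},
    {"tx": 0, "ty": 0.0097, "tz": -0.045, "rx": 0, "ry": 0, "rz": 0, "jaw": 0},
    {"tx": 0, "ty": 0.0097, "tz": -0.06, "rx": 0, "ry": 0, "rz": 0, "jaw": 0},
    {"tx": 0, "ty": 0.0097, "tz": -0.06, "rx": 0, "ry": 0, "rz": 0, "jaw": 0}
  ]
}}

```text
time: 7.0
position: [0.639, 0.0204, 0.3215]
tool_rot: [2.334, 2.099, 0.005]
ft_force: [1.0, -0.3, -3.3]
grip_width: 0.109
```

Run:
```python
from h import *
s=st();yaw()
snap('5');crop('side','5',190,30,340,200,4)
row((.5283,.377,.34),down(-.106+.98))
```

```text
t 7.0 p [0.639  0.0204 0.3215] R [2.334 2.099 0.005] F [ 1.02 -0.3  -3.28] T [-0.147  0.016  0.003] g 0.109 q [-0.59  0.31  0.68  1.34 -0.19  1.55 -0.04]
tool x [0.106 0.994 0.001] y [ 0.994 -0.106  0.004] z [ 0.004  0.    -1.   ] yaw_y -0.1060883734018048
pics/side_5_c190_30.png
row t [0.3428, -0.147, -0.0205] w [0.0003, 0.0, -0.9801]
```

View pics/side_5_c190_30.png

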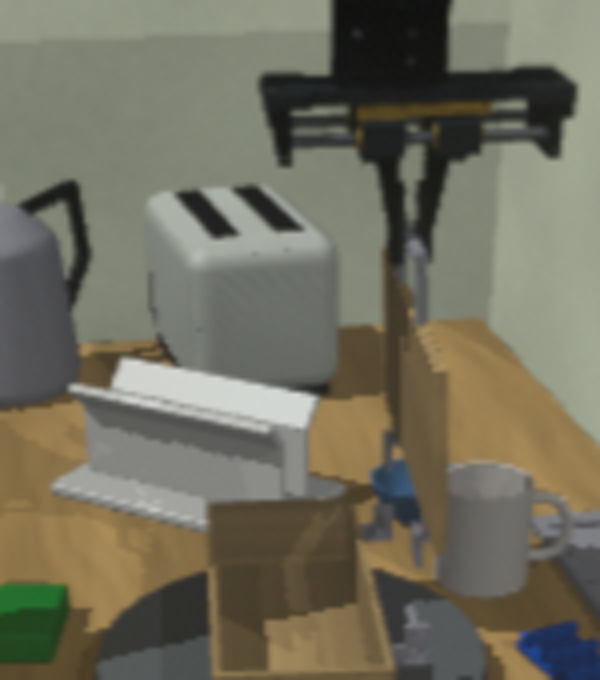

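Call:
{"method": "carry_out", "body": {
  "commands": [
    {"tx": 0.005, "ty": -0.002, "tz": -0.002, "rx": 0, "ry": 0, "rz": -0.015, "jaw": 0},
    {"tx": 0.017, "ty": -0.0075, "tz": -0.005, "rx": 0, "ry": 0, "rz": -0.05, "jaw": 0},
    {"tx": 0.034, "ty": -0.015, "tz": -0.01, "rx": 0, "ry": 0, "rz": -0.1, "jaw": 0},
    {"tx": 0.055, "ty": -0.024, "tz": -0.015, "rx": 0, "ry": 0, "rz": -0.16, "jaw": 0},
    {"tx": 0.077, "ty": -0.034, "tz": -0.02, "rx": 0, "ry": 0, "rz": -0.22, "jaw": 0},
    {"tx": 0.1, "ty": -0.0435, "tz": -0.02, "rx": 0, "ry": 0, "rz": -0.285, "jaw": 0},
    {"tx": 0.125, "ty": -0.054, "tz": -0.02, "rx": 0, "ry": 0, "rz": -0.355, "jaw": 0},
    {"tx": 0.15, "ty": -0.065, "tz": -0.02, "rx": 0, "ry": 0, "rz": -0.425, "jaw": 0},
    {"tx": 0.175, "ty": -0.076, "tz": -0.02, "rx": 0, "ry": 0, "rz": -0.5, "jaw": 0},
    {"tx": 0.2, "ty": -0.087, "tz": -0.02, "rx": 0, "ry": 0, "rz": -0.57, "jaw": 0},
    {"tx": 0.225, "ty": -0.098, "tz": -0.02, "rx": 0, "ry": 0, "rz": -0.64, "jaw": 0},
    {"tx": 0.24, "ty": -0.105, "tz": -0.02, "rx": 0, "ry": 0, "rz": -0.685, "jaw": 0}
  ]
}}

```text
time: 8.6
position: [0.5581, 0.273, 0.3391]
tool_rot: [-1.487, -2.767, -0.0]
ft_force: [0.0, -1.4, -3.2]
grip_width: 0.103
```

Run:
```python
from h import *
s=st();yaw()
row((.526,.379,.34),down(2.446-np.pi/2))
```

```text
t 8.6 p [0.5581 0.273  0.3391] R [-1.487 -2.767 -0.   ] F [ 0.   -1.37 -3.24] T [ 0.002  0.033 -0.002] g 0.103 q [-0.86  0.24  0.46  1.35 -0.11  1.58  0.17]
tool x [-0.552  0.834  0.001] y [ 0.834  0.552 -0.   ] z [-0.001  0.    -1.   ] yaw_y 0.5845000719803137
row t [0.1061, 0.0317, -0.0008] w [-0.0001, -0.0007, -0.2907]
```

Call:
{"method": "carry_out", "body": {
  "commands": [
    {"tx": 0.02, "ty": 0.006, "tz": 0, "rx": 0, "ry": 0, "rz": -0.055, "jaw": 0},
    {"tx": 0.04, "ty": 0.012, "tz": 0, "rx": 0, "ry": 0, "rz": -0.11, "jaw": 0},
    {"tx": 0.06, "ty": 0.018, "tz": 0, "rx": 0, "ry": 0, "rz": -0.165, "jaw": 0},
    {"tx": 0.078, "ty": 0.023, "tz": 0, "rx": 0, "ry": 0, "rz": -0.21, "jaw": 0},
    {"tx": 0.092, "ty": 0.028, "tz": 0, "rx": 0, "ry": 0, "rz": -0.25, "jaw": 0},
    {"tx": 0.102, "ty": 0.031, "tz": 0, "rx": 0, "ry": 0, "rz": -0.28, "jaw": 0},
    {"tx": 0.106, "ty": 0.032, "tz": 0, "rx": 0, "ry": 0, "rz": -0.291, "jaw": 0},
    {"tx": 0.106, "ty": 0.032, "tz": 0, "rx": 0, "ry": 0, "rz": -0.291, "jaw": 0},
    {"tx": 0.106, "ty": 0.032, "tz": 0, "rx": 0, "ry": 0, "rz": -0.291, "jaw": 0}
  ]
}}

```text
time: 9.72
position: [0.5283, 0.3757, 0.3396]
tool_rot: [1.08, 2.949, -0.0]
ft_force: [-0.7, -0.0, -3.9]
grip_width: 0.109
```

Run:
```python
from h import *
s=st();yaw()
row((.526,.379,.34),down(2.446-np.pi/2))
snap('6');crop('side','6',160,20,330,190,4);crop('top','6',70,100,230,260,4.5)
```

```text
t 9.72 p [0.5283 0.3757 0.3396] R [ 1.08   2.949 -0.   ] F [-0.72 -0.02 -3.92] T [-0.08  -0.024  0.002] g 0.109 q [-0.94  0.3   0.37  1.27 -0.11  1.59  0.29]
tool x [-0.763  0.646 -0.001] y [0.646 0.763 0.   ] z [ 0. -0. -1.] yaw_y 0.8686083944314703
row t [0.0039, 0.001, -0.0004] w [0.0001, 0.0005, -0.0066]
pics/side_6_c160_20.png
pics/top_6_c70_100.png
```

View pics/side_6_c160_20.png

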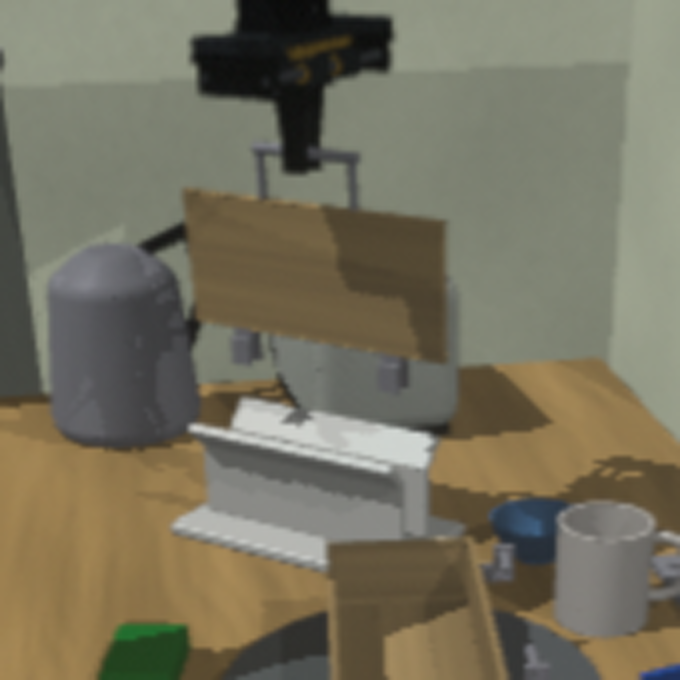

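View pics/top_6_c70_100.png

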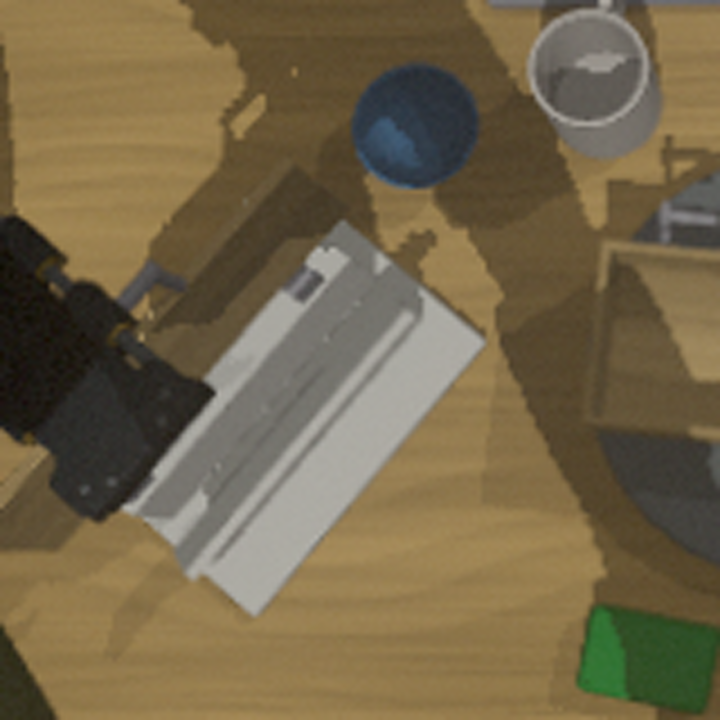

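Call:
{"method": "carry_out", "body": {
  "commands": [
    {"tx": 0.004, "ty": 0.001, "tz": 0.01, "rx": 0, "ry": 0, "rz": -0.006, "jaw": 0},
    {"tx": 0.004, "ty": 0.001, "tz": 0.025, "rx": 0, "ry": 0, "rz": -0.006, "jaw": 0},
    {"tx": 0.004, "ty": 0.001, "tz": 0.04, "rx": 0, "ry": 0, "rz": -0.006, "jaw": 0},
    {"tx": 0.004, "ty": 0.001, "tz": 0.055, "rx": 0, "ry": 0, "rz": -0.006, "jaw": 0},
    {"tx": 0.004, "ty": 0.001, "tz": 0.065, "rx": 0, "ry": 0, "rz": -0.006, "jaw": 0},
    {"tx": 0.004, "ty": 0.001, "tz": 0.075, "rx": 0, "ry": 0, "rz": -0.006, "jaw": 0},
    {"tx": 0.004, "ty": 0.001, "tz": 0.085, "rx": 0, "ry": 0, "rz": -0.006, "jaw": 0},
    {"tx": 0.004, "ty": 0.001, "tz": 0.085, "rx": 0, "ry": 0, "rz": -0.006, "jaw": 0}
  ]
}}

```text
time: 10.82
position: [0.5251, 0.3797, 0.2534]
tool_rot: [-1.069, -2.953, 0.002]
ft_force: [-0.4, -0.1, -3.2]
grip_width: 0.104
```

Run:
```python
from h import *
s=st();yaw()
row((.526,.379,.19),down(2.446-np.pi/2))
snap('7');crop('side','7',160,50,330,190,4);crop('top','7',70,100,230,260,4.5)
```

```text
t 10.82 p [0.5251 0.3797 0.2534] R [-1.069e+00 -2.953e+00  2.000e-03] F [-0.41 -0.05 -3.21] T [-0.086 -0.021 -0.002] g 0.104 q [-0.95  0.31  0.36  1.42 -0.11  1.43  0.29]
tool x [-0.768  0.64   0.   ] y [ 0.64   0.768 -0.001] z [-0.001 -0.001 -1.   ] yaw_y 0.8760281506037838
row t [-0.0012, 0.0001, 0.0634] w [-0.0015, -0.0003, 0.0008]
pics/side_7_c160_50.png
pics/top_7_c70_100.png
```

View pics/side_7_c160_50.png

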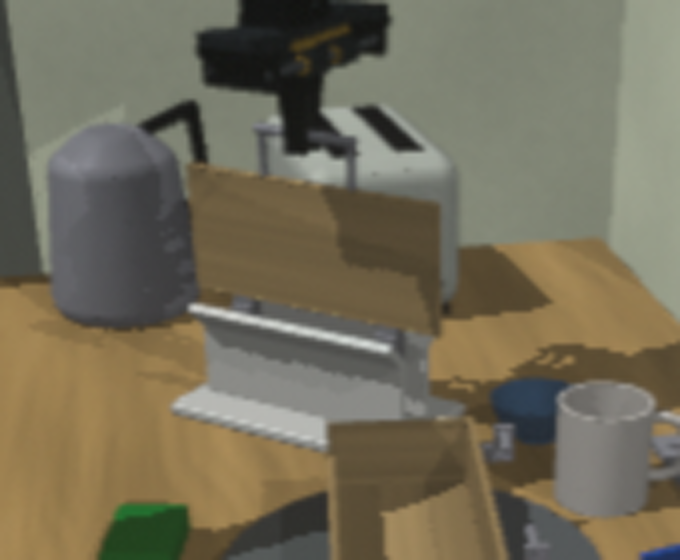

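View pics/top_7_c70_100.png

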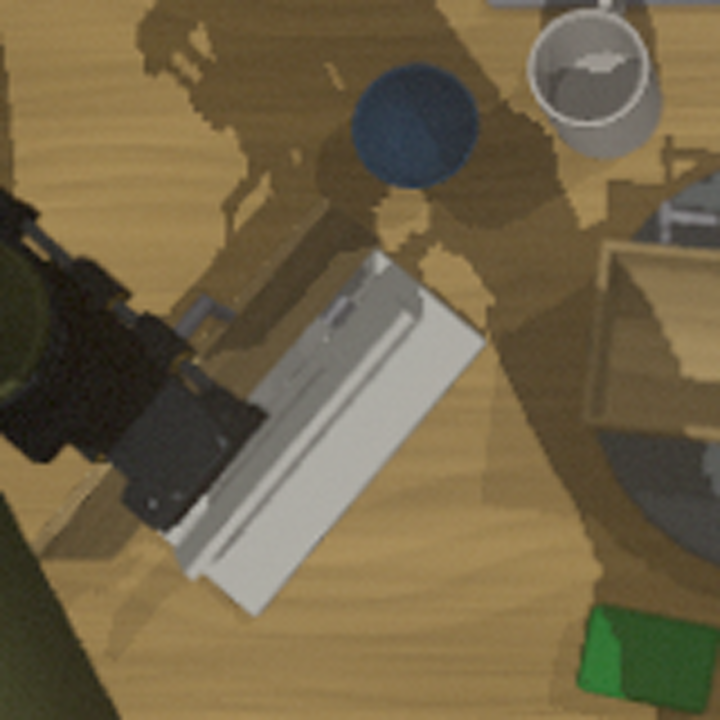

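Call:
{"method": "carry_out", "body": {
  "commands": [
    {"tx": -0.001, "ty": 0, "tz": 0.01, "rx": 0, "ry": 0, "rz": 0, "jaw": 0},
    {"tx": -0.001, "ty": 0, "tz": 0.02, "rx": 0, "ry": 0, "rz": 0, "jaw": 0},
    {"tx": -0.001, "ty": 0, "tz": 0.03, "rx": 0, "ry": 0, "rz": 0, "jaw": 0},
    {"tx": -0.001, "ty": 0, "tz": 0.04, "rx": 0, "ry": 0, "rz": 0, "jaw": 0},
    {"tx": -0.001, "ty": 0, "tz": 0.048, "rx": 0, "ry": 0, "rz": 0, "jaw": 0},
    {"tx": -0.001, "ty": 0, "tz": 0.055, "rx": 0, "ry": 0, "rz": 0, "jaw": 0},
    {"tx": -0.001, "ty": 0, "tz": 0.059, "rx": 0, "ry": 0, "rz": 0, "jaw": 0},
    {"tx": -0.001, "ty": 0, "tz": 0.059, "rx": 0, "ry": 0, "rz": 0, "jaw": 0}
  ]
}}

```text
time: 11.92
position: [0.5262, 0.3793, 0.1952]
tool_rot: [-1.069, -2.954, 0.0]
ft_force: [-0.2, -0.8, -2.7]
grip_width: 0.105
```

Run:
```python
from h import *
s=st()
```

```text
t 11.93 p [0.5262 0.3793 0.1952] R [-1.069 -2.954  0.   ] F [-0.24 -0.75 -2.72] T [-0.047  0.027  0.01 ] g 0.105 q [-0.94  0.34  0.36  1.51 -0.12  1.32  0.3 ]
```

Call:
{"method": "carry_out", "body": {
  "commands": [
    {"tx": 0, "ty": 0, "tz": 0.002, "rx": 0, "ry": 0, "rz": 0, "jaw": 0},
    {"tx": 0, "ty": 0, "tz": 0.004, "rx": 0, "ry": 0, "rz": 0, "jaw": 0},
    {"tx": 0, "ty": 0, "tz": 0.004, "rx": 0, "ry": 0, "rz": 0, "jaw": 0}
  ]
}}

```text
time: 12.3
position: [0.5267, 0.3804, 0.1931]
tool_rot: [1.069, 2.953, 0.005]
ft_force: [-1.6, 1.3, 4.0]
grip_width: 0.104
```

Run:
```python
from h import *
s=st()
```

```text
t 12.3 p [0.5267 0.3804 0.1931] R [1.069 2.953 0.005] F [-1.56  1.27  3.98] T [ 0.19   0.273 -0.   ] g 0.104 q [-0.94  0.34  0.36  1.51 -0.12  1.31  0.3 ]
```

Call:
{"method": "carry_out", "body": {
  "commands": [
    {"tx": 0, "ty": 0, "tz": -0.001, "rx": 0, "ry": 0, "rz": 0, "jaw": 0.15},
    {"tx": 0, "ty": 0, "tz": -0.001, "rx": 0, "ry": 0, "rz": 0, "jaw": 0.2},
    {"tx": 0, "ty": 0, "tz": -0.001, "rx": 0, "ry": 0, "rz": 0, "jaw": 0.27},
    {"tx": 0, "ty": 0, "tz": -0.001, "rx": 0, "ry": 0, "rz": 0, "jaw": 0.34},
    {"tx": 0, "ty": 0, "tz": -0.001, "rx": 0, "ry": 0, "rz": 0, "jaw": 0.42},
    {"tx": 0, "ty": 0, "tz": -0.001, "rx": 0, "ry": 0, "rz": 0, "jaw": 0.5},
    {"tx": 0, "ty": 0, "tz": -0.001, "rx": 0, "ry": 0, "rz": 0, "jaw": 0.6},
    {"tx": 0, "ty": 0, "tz": -0.001, "rx": 0, "ry": 0, "rz": 0, "jaw": 0.7}
  ]
}}

```text
time: 13.3
position: [0.5262, 0.3793, 0.1924]
tool_rot: [1.069, 2.954, 0.0]
ft_force: [0.4, 0.4, -0.0]
grip_width: 0.63
```

Run:
```python
from h import *
s=st()
snap('8');crop('side','8',160,50,330,190,4)
```

```text
t 13.3 p [0.5262 0.3793 0.1924] R [1.069 2.954 0.   ] F [ 0.37  0.39 -0.01] T [-0.027  0.003  0.018] g 0.63 q [-0.94  0.34  0.36  1.51 -0.12  1.31  0.3 ]
pics/side_8_c160_50.png
```

View pics/side_8_c160_50.png

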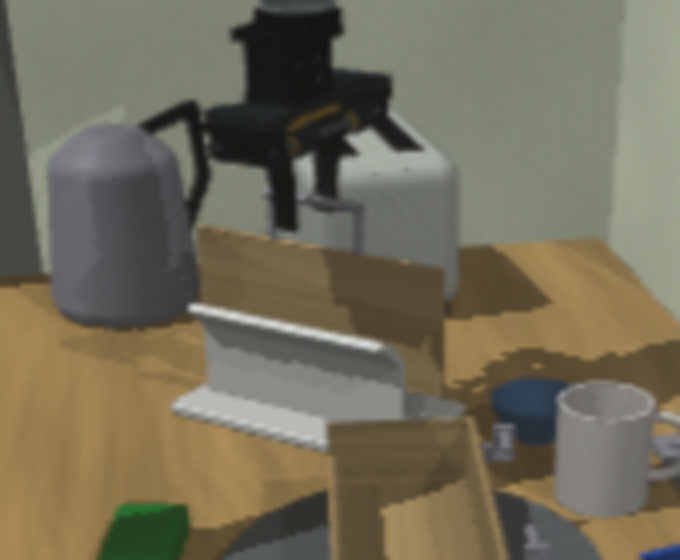

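Call:
{"method": "carry_out", "body": {
  "commands": [
    {"tx": 0, "ty": 0, "tz": -0.01, "rx": 0, "ry": 0, "rz": 0, "jaw": 0.7},
    {"tx": 0, "ty": 0, "tz": -0.025, "rx": 0, "ry": 0, "rz": 0, "jaw": 0.7},
    {"tx": 0, "ty": 0, "tz": -0.045, "rx": 0, "ry": 0, "rz": 0, "jaw": 0.7},
    {"tx": 0, "ty": 0, "tz": -0.075, "rx": 0, "ry": 0, "rz": 0, "jaw": 0.7},
    {"tx": 0, "ty": 0, "tz": -0.1, "rx": 0, "ry": 0, "rz": 0, "jaw": 0.75}
  ]
}}

```text
time: 14.02
position: [0.5266, 0.3795, 0.2954]
tool_rot: [1.069, 2.953, 0.004]
ft_force: [0.3, 1.1, -0.8]
grip_width: 0.735
```

Run:
```python
from h import *
s=st()
im=snap('9');crop('side','9',160,50,330,190,4);crop('top','9',70,100,230,260,4)
for n in('side','top'):
    m=yellow(im[n]);N,l,q,c=cv2.connectedComponentsWithStats(m)
    for i in range(1,N):
        if q[i,4]>20:print(n,c[i].round(1),q[i],plane(n,c[i],.025 if n=='side' else .04))
```

```text
t 14.03 p [0.5266 0.3795 0.2954] R [1.069 2.953 0.004] F [ 0.34  1.14 -0.77] T [0.002 0.031 0.019] g 0.735 q [-0.95  0.3   0.37  1.35 -0.11  1.5   0.29]
pics/side_9_c160_50.png
pics/top_9_c70_100.png
side [234.6 268.3] [224 254  22  30 560] [[ 0.43989822 -0.29018926  0.025     ]]
side [299.8 301.4] [288 285  25  34 714] [[ 0.55904109 -0.40887056  0.025     ]]
top [387.9 179.6] [378 172  20  16 218] [[ 0.55800775 -0.40464998  0.04      ]]
top [351.6 218.3] [343 210  18  17 209] [[ 0.4409276  -0.28709808  0.04      ]]
```

View pics/side_9_c160_50.png

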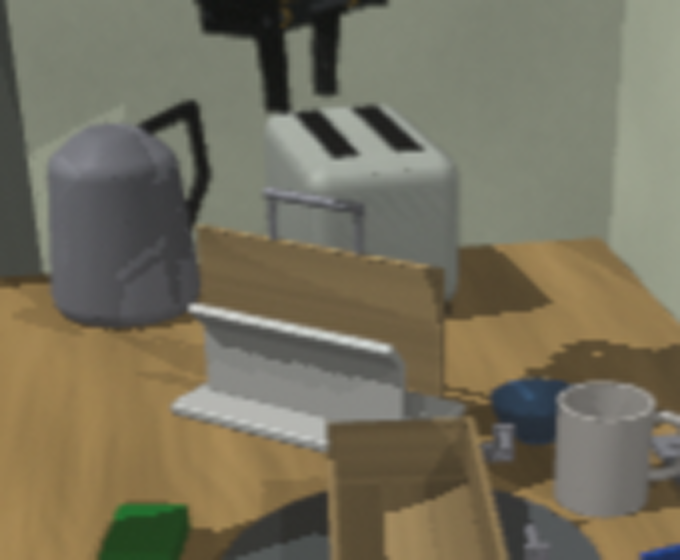

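View pics/top_9_c70_100.png

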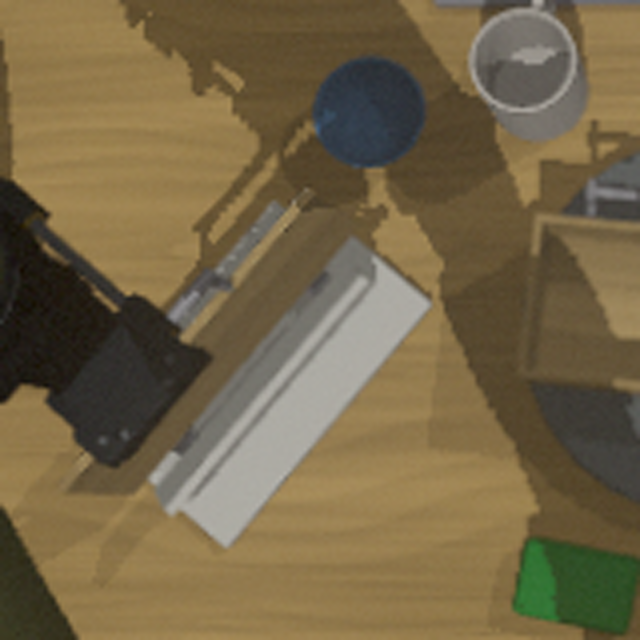

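Run:
```python
from h import *
im=cv2.imread('pics/top_9.png');h=cv2.cvtColor(im,cv2.COLOR_BGR2HSV)
for nm,ms in(('red',[((0,150,50),(8,255,255)),((172,150,50),(180,255,255))]),('teal',[((82,120,40),(96,255,255))])):
    m=sum(cv2.inRange(h,*a) for a in ms);N,l,q,c=cv2.connectedComponentsWithStats(m)
    for i in range(1,N):
        if q[i,4]>20:print(nm,c[i].round(1),q[i,4],plane('top',c[i],.04).round(3))
```

```text
red [379.2 231.7] 174 [[ 0.399 -0.371  0.04 ]]
red [359.  249.6] 172 [[ 0.346 -0.308  0.04 ]]
teal [351.  185.9] 52 [[ 0.539 -0.288  0.04 ]]
teal [341.3 274. ] 41 [[ 0.274 -0.252  0.04 ]]
```

Run:
```python
from h import *
row((.483,.045,.25),down(-.4));row((.440,-.2885,.15),down(-1.677))
```

```text
row t [-0.1801, -0.2865, 0.0456] w [0.0075, -0.0037, 1.2759]
row t [-0.3605, -0.571, 0.1437] w [0.0048, -0.0093, 2.5529]
```

Call:
{"method": "carry_out", "body": {
  "commands": [
    {"tx": -0.013, "ty": -0.02, "tz": 0.0, "rx": 0, "ry": 0, "rz": 0.17, "jaw": 0.75},
    {"tx": -0.04, "ty": -0.063, "tz": 0.0, "rx": 0, "ry": 0, "rz": 0.34, "jaw": 0.75},
    {"tx": -0.067, "ty": -0.106, "tz": 0.0, "rx": 0, "ry": 0, "rz": 0.51, "jaw": 0.75},
    {"tx": -0.094, "ty": -0.15, "tz": 0.01, "rx": 0, "ry": 0, "rz": 0.68, "jaw": 0.75},
    {"tx": -0.12, "ty": -0.192, "tz": 0.02, "rx": 0, "ry": 0, "rz": 0.85, "jaw": 0.75},
    {"tx": -0.147, "ty": -0.235, "tz": 0.03, "rx": 0, "ry": 0, "rz": 1.02, "jaw": 0.75},
    {"tx": -0.174, "ty": -0.278, "tz": 0.04, "rx": 0, "ry": 0, "rz": 1.19, "jaw": 0.75},
    {"tx": -0.2, "ty": -0.32, "tz": 0.05, "rx": 0, "ry": 0, "rz": 1.36, "jaw": 0.75},
    {"tx": -0.228, "ty": -0.364, "tz": 0.06, "rx": 0, "ry": 0, "rz": 1.53, "jaw": 0.75},
    {"tx": -0.255, "ty": -0.407, "tz": 0.075, "rx": 0, "ry": 0, "rz": 1.7, "jaw": 0.75},
    {"tx": -0.282, "ty": -0.45, "tz": 0.09, "rx": 0, "ry": 0, "rz": 1.87, "jaw": 0.75},
    {"tx": -0.3, "ty": -0.475, "tz": 0.1, "rx": 0, "ry": 0, "rz": 2.04, "jaw": 0.75}
  ]
}}

```text
time: 15.62
position: [0.4514, -0.1803, 0.192]
tool_rot: [-3.079, -0.621, -0.001]
ft_force: [0.4, 0.5, -0.5]
grip_width: 0.748
```

Run:
```python
from h import *
st();yaw();row((.440,-.2885,.12),down(-1.677))
```

```text
t 15.62 p [ 0.4514 -0.1803  0.192 ] R [-3.079e+00 -6.210e-01 -1.000e-03] F [ 0.4   0.49 -0.51] T [-0.033  0.068  0.003] g 0.748 q [-0.54 -0.05  0.86  1.91  0.04  1.26 -0.87]
tool x [0.922 0.388 0.001] y [ 0.388 -0.922 -0.   ] z [ 0.     0.001 -1.   ] yaw_y -1.172750374153373
row t [-0.0525, 0.0954, 0.0719] w [-0.0006, -0.0004, 0.5042]
```

Call:
{"method": "carry_out", "body": {
  "commands": [
    {"tx": -0.018, "ty": 0.032, "tz": 0.02, "rx": 0, "ry": 0, "rz": 0.17, "jaw": 0.75},
    {"tx": -0.035, "ty": 0.064, "tz": 0.045, "rx": 0, "ry": 0, "rz": 0.34, "jaw": 0.75},
    {"tx": -0.0525, "ty": 0.095, "tz": 0.072, "rx": 0, "ry": 0, "rz": 0.504, "jaw": 0.75},
    {"tx": -0.0525, "ty": 0.095, "tz": 0.072, "rx": 0, "ry": 0, "rz": 0.504, "jaw": 0.75},
    {"tx": -0.0525, "ty": 0.095, "tz": 0.072, "rx": 0, "ry": 0, "rz": 0.504, "jaw": 0.75}
  ]
}}

```text
time: 16.25
position: [0.4423, -0.285, 0.1206]
tool_rot: [-3.137, 0.15, -0.0]
ft_force: [0.7, 0.9, 0.5]
grip_width: 0.747
```

```bash
cat >> h.py <<'E'
def pots(tag):
    im=snap(tag)
    for n in('side','top'):
        m=yellow(im[n]);N,l,q,c=cv2.connectedComponentsWithStats(m)
        for i in range(1,N):
            if q[i,4]>20:print(n,c[i].round(1),q[i],plane(n,c[i],.025 if n=='side' else .04).round(4))
E
python3 - <<'E'
from h import *
st();yaw();row((.440,-.2885,.012),down(-1.677))
pots('10');crop('side','10',150,150,350,320,4)
E
```

```text
t 16.25 p [ 0.4423 -0.285   0.1206] R [-3.137  0.15  -0.   ] F [0.72 0.87 0.5 ] T [-0.032  0.161  0.003] g 0.747 q [-0.37  0.2   1.    1.91 -0.19  1.13 -0.97]
tool x [ 0.995 -0.095  0.   ] y [-0.095 -0.995 -0.001] z [ 0.     0.001 -1.   ] yaw_y -1.6664004424880157
row t [-0.0019, 0.0037, 0.1086] w [-0.0006, -0.0, 0.0106]
side [234.5 268.3] [224 254  22  30 562] [[ 0.4398 -0.29    0.025 ]]
side [299.7 301.1] [288 284  25  35 725] [[ 0.5591 -0.4082  0.025 ]]
top [387.8 179.6] [378 171  20  17 244] [[ 0.558  -0.4041  0.04  ]]
pics/side_10_c150_150.png
```

View pics/side_10_c150_150.png

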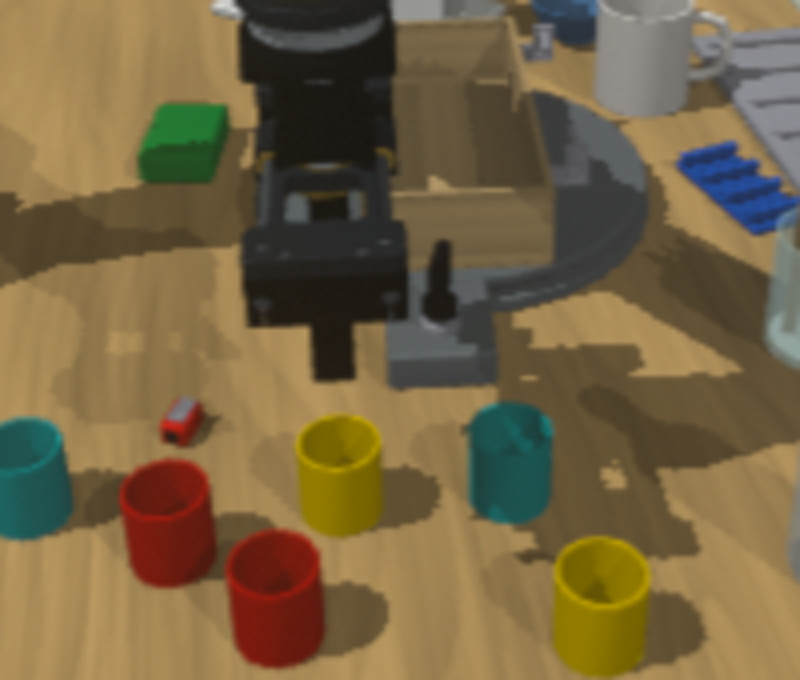

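Call:
{"method": "carry_out", "body": {
  "commands": [
    {"tx": -0.002, "ty": 0.004, "tz": 0.03, "rx": 0, "ry": 0, "rz": 0.01, "jaw": 0.75},
    {"tx": -0.002, "ty": 0.004, "tz": 0.06, "rx": 0, "ry": 0, "rz": 0.01, "jaw": 0.75},
    {"tx": -0.002, "ty": 0.004, "tz": 0.085, "rx": 0, "ry": 0, "rz": 0.01, "jaw": 0.75},
    {"tx": -0.002, "ty": 0.004, "tz": 0.1, "rx": 0, "ry": 0, "rz": 0.01, "jaw": 0.75},
    {"tx": -0.002, "ty": 0.004, "tz": 0.108, "rx": 0, "ry": 0, "rz": 0.01, "jaw": 0.75},
    {"tx": -0.002, "ty": 0.004, "tz": 0.108, "rx": 0, "ry": 0, "rz": 0.01, "jaw": 0.5},
    {"tx": -0.002, "ty": 0.004, "tz": 0.108, "rx": 0, "ry": 0, "rz": 0.01, "jaw": 0.4},
    {"tx": -0.002, "ty": 0.004, "tz": 0.108, "rx": 0, "ry": 0, "rz": 0.01, "jaw": 0.4},
    {"tx": -0.002, "ty": 0.004, "tz": 0.108, "rx": 0, "ry": 0, "rz": 0.01, "jaw": 0.4}
  ],
  "grip_force": 8
}}

```text
time: 17.48
position: [0.4403, -0.2897, 0.0131]
tool_rot: [3.137, -0.168, 0.002]
ft_force: [-0.5, 0.3, 3.9]
grip_width: 0.558
```

Run:
```python
from h import *
st();yaw();row((.5634,.0836,.15),down(-1.677))
```

```text
t 17.48 p [ 0.4403 -0.2897  0.0131] R [ 3.137e+00 -1.680e-01  2.000e-03] F [-0.52  0.3   3.95] T [0.06  0.192 0.014] g 0.558 q [-0.25  0.38  0.91  2.   -0.38  0.93 -0.83]
tool x [ 0.994 -0.107  0.002] y [-0.107 -0.994  0.   ] z [ 0.001 -0.    -1.   ] yaw_y -1.677909204938022
row t [0.0827, -0.3843, -0.1368] w [0.0001, -0.0015, -0.0009]
```

Call:
{"method": "carry_out", "body": {
  "commands": [
    {"tx": 0, "ty": 0, "tz": -0.03, "rx": 0, "ry": 0, "rz": 0, "jaw": 0.4},
    {"tx": 0, "ty": 0, "tz": -0.07, "rx": 0, "ry": 0, "rz": 0, "jaw": 0.4},
    {"tx": 0.003, "ty": -0.015, "tz": -0.11, "rx": 0, "ry": 0, "rz": 0, "jaw": 0.4},
    {"tx": 0.012, "ty": -0.055, "tz": -0.137, "rx": 0, "ry": 0, "rz": 0, "jaw": 0.4},
    {"tx": 0.021, "ty": -0.1, "tz": -0.137, "rx": 0, "ry": 0, "rz": 0, "jaw": 0.4},
    {"tx": 0.031, "ty": -0.145, "tz": -0.137, "rx": 0, "ry": 0, "rz": 0, "jaw": 0.4},
    {"tx": 0.041, "ty": -0.19, "tz": -0.137, "rx": 0, "ry": 0, "rz": 0, "jaw": 0.4},
    {"tx": 0.05, "ty": -0.235, "tz": -0.137, "rx": 0, "ry": 0, "rz": 0, "jaw": 0.4},
    {"tx": 0.06, "ty": -0.28, "tz": -0.137, "rx": 0, "ry": 0, "rz": 0, "jaw": 0.4},
    {"tx": 0.07, "ty": -0.325, "tz": -0.137, "rx": 0, "ry": 0, "rz": 0, "jaw": 0.4},
    {"tx": 0.079, "ty": -0.365, "tz": -0.137, "rx": 0, "ry": 0, "rz": 0, "jaw": 0.4},
    {"tx": 0.083, "ty": -0.384, "tz": -0.137, "rx": 0, "ry": 0, "rz": 0, "jaw": 0.4}
  ]
}}

```text
time: 18.98
position: [0.5632, 0.086, 0.149]
tool_rot: [3.137, -0.163, -0.001]
ft_force: [-0.5, -0.2, -0.4]
grip_width: 0.557
```

Run:
```python
from h import *
st();yaw();row((.5634,.0836,.0475),down(-1.677))
pots('11');crop('side','11',190,80,340,230,4)
```

```text
t 18.98 p [0.5632 0.086  0.149 ] R [ 3.137e+00 -1.630e-01 -1.000e-03] F [-0.51 -0.25 -0.43] T [-0.097  0.176 -0.017] g 0.557 q [-0.87  0.24  0.77  1.77 -0.18  1.2  -1.72]
tool x [ 0.995 -0.104 -0.001] y [-0.104 -0.995  0.   ] z [-0.001 -0.    -1.   ] yaw_y -1.674739530698556
row t [0.0005, 0.0024, 0.1015] w [0.0001, 0.0005, 0.0023]
side [260.  145.6] [253 137  15  17 131] [[0.6102 0.3762 0.025 ]]
side [299.8 301.4] [288 285  25  34 713] [[ 0.559  -0.4089  0.025 ]]
top [388.1 179.7] [379 172  19  16 220] [[ 0.5578 -0.4052  0.04  ]]
pics/side_11_c190_80.png
```

View pics/side_11_c190_80.png

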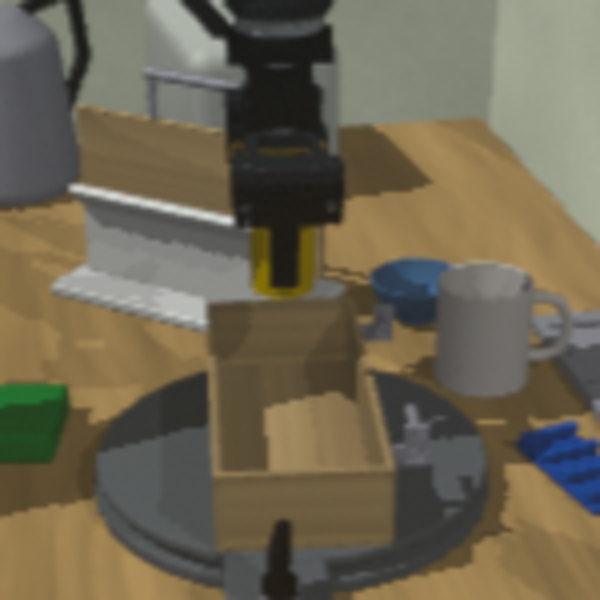

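Call:
{"method": "carry_out", "body": {
  "commands": [
    {"tx": 0, "ty": 0.002, "tz": 0.025, "rx": 0, "ry": 0, "rz": 0, "jaw": 0.4},
    {"tx": 0, "ty": 0.002, "tz": 0.05, "rx": 0, "ry": 0, "rz": 0, "jaw": 0.4},
    {"tx": 0, "ty": 0.002, "tz": 0.075, "rx": 0, "ry": 0, "rz": 0, "jaw": 0.4},
    {"tx": 0, "ty": 0.002, "tz": 0.09, "rx": 0, "ry": 0, "rz": 0, "jaw": 0.4},
    {"tx": 0, "ty": 0.002, "tz": 0.098, "rx": 0, "ry": 0, "rz": 0, "jaw": 0.4},
    {"tx": 0, "ty": 0.002, "tz": 0.1, "rx": 0, "ry": 0, "rz": 0, "jaw": 0.4},
    {"tx": 0, "ty": 0.002, "tz": 0.1, "rx": 0, "ry": 0, "rz": 0, "jaw": 0.4}
  ]
}}

```text
time: 19.95
position: [0.5635, 0.0814, 0.05]
tool_rot: [-3.137, 0.168, -0.002]
ft_force: [0.3, 0.2, -0.3]
grip_width: 0.555
```

Run:
```python
from h import *
st()
```

```text
t 19.95 p [0.5635 0.0814 0.05  ] R [-3.137e+00  1.680e-01 -2.000e-03] F [ 0.32  0.25 -0.33] T [-0.042  0.158 -0.001] g 0.555 q [-0.81  0.36  0.73  1.87 -0.29  1.01 -1.64]
```

Lower 1.5 mm more, then release and retreat.

Call:
{"method": "carry_out", "body": {
  "commands": [
    {"tx": 0, "ty": 0, "tz": 0.0015, "rx": 0, "ry": 0, "rz": 0, "jaw": 0.4},
    {"tx": 0, "ty": 0, "tz": 0.0015, "rx": 0, "ry": 0, "rz": 0, "jaw": 0.65},
    {"tx": 0, "ty": 0, "tz": 0.0015, "rx": 0, "ry": 0, "rz": 0, "jaw": 0.7},
    {"tx": 0, "ty": 0, "tz": 0.0015, "rx": 0, "ry": 0, "rz": 0, "jaw": 0.7},
    {"tx": 0, "ty": 0, "tz": 0.0015, "rx": 0, "ry": 0, "rz": 0, "jaw": 0.7},
    {"tx": 0, "ty": 0, "tz": -0.02, "rx": 0, "ry": 0, "rz": 0, "jaw": 0.7},
    {"tx": 0, "ty": 0, "tz": -0.05, "rx": 0, "ry": 0, "rz": 0, "jaw": 0.7},
    {"tx": 0, "ty": 0.02, "tz": -0.1, "rx": 0, "ry": 0, "rz": 0, "jaw": 0.75},
    {"tx": 0, "ty": 0.06, "tz": -0.13, "rx": 0, "ry": 0, "rz": 0, "jaw": 0.75},
    {"tx": 0, "ty": 0.11, "tz": -0.13, "rx": 0, "ry": 0, "rz": 0, "jaw": 0.75},
    {"tx": 0, "ty": 0.16, "tz": -0.13, "rx": 0, "ry": 0, "rz": 0, "jaw": 0.75},
    {"tx": 0, "ty": 0.21, "tz": -0.13, "rx": 0, "ry": 0, "rz": 0, "jaw": 0.75}
  ]
}}

```text
time: 21.45
position: [0.5403, -0.1287, 0.1796]
tool_rot: [-3.136, 0.168, -0.001]
ft_force: [0.7, 0.1, 0.7]
grip_width: 0.756
```

Run:
```python
from h import *
st();pots('12');crop('side','12',150,80,350,320,2.5)
row((.5585,-.4065,.13),down(-1.677))
```

```text
t 21.45 p [ 0.5403 -0.1287  0.1796] R [-3.136e+00  1.680e-01 -1.000e-03] F [0.73 0.06 0.66] T [ 0.005  0.096 -0.028] g 0.756 q [-0.62  0.19  0.91  1.78 -0.16  1.25 -1.35]
side [259.  175.3] [254 164  15  21 191] [[0.5664 0.137  0.025 ]]
side [299.9 301.4] [288 285  25  34 710] [[ 0.5592 -0.4089  0.025 ]]
top [228.6 177.4] [221 169  16  17 201] [[0.5678 0.0835 0.04  ]]
top [387.7 179.6] [378 171  20  17 238] [[ 0.558  -0.4038  0.04  ]]
pics/side_12_c150_80.png
row t [0.0514, 0.2672, 0.0509] w [0.0029, -0.001, -0.0114]
```

View pics/side_12_c150_80.png

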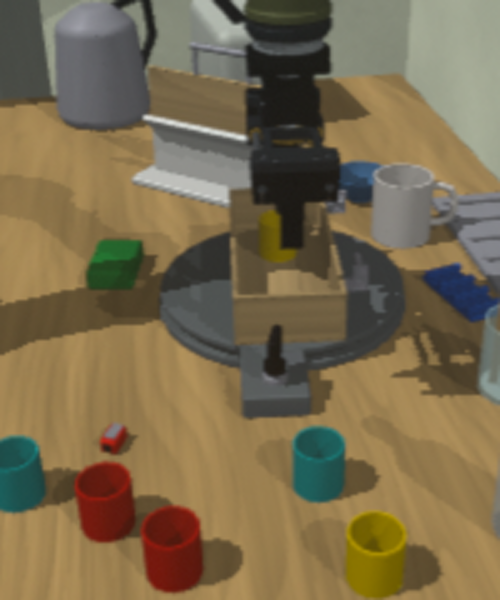

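Run:
```python
from h import *
print(plane('side',[(568*.64,463*.64-3)],0.0), plane('top',[(612*.64,192*.64)],.17))
```

```text
[[ 0.70632014 -0.38798661  0.        ]] [[ 0.7007516  -0.37749186  0.17      ]]
```

Call:
{"method": "carry_out", "body": {
  "commands": [
    {"tx": 0.006, "ty": 0.03, "tz": 0, "rx": 0, "ry": 0, "rz": 0, "jaw": 0.75},
    {"tx": 0.015, "ty": 0.075, "tz": 0, "rx": 0, "ry": 0, "rz": 0, "jaw": 0.75},
    {"tx": 0.023, "ty": 0.12, "tz": 0.01, "rx": 0, "ry": 0, "rz": -0.005, "jaw": 0.75},
    {"tx": 0.032, "ty": 0.165, "tz": 0.02, "rx": 0, "ry": 0, "rz": -0.01, "jaw": 0.75},
    {"tx": 0.04, "ty": 0.21, "tz": 0.03, "rx": 0, "ry": 0, "rz": -0.01, "jaw": 0.75},
    {"tx": 0.048, "ty": 0.25, "tz": 0.04, "rx": 0, "ry": 0, "rz": -0.01, "jaw": 0.75},
    {"tx": 0.0514, "ty": 0.267, "tz": 0.05, "rx": 0, "ry": 0, "rz": -0.01, "jaw": 0.75},
    {"tx": 0.0514, "ty": 0.267, "tz": 0.05, "rx": 0, "ry": 0, "rz": -0.01, "jaw": 0.75},
    {"tx": 0.0514, "ty": 0.267, "tz": 0.05, "rx": 0, "ry": 0, "rz": -0.01, "jaw": 0.75}
  ]
}}

```text
time: 22.68
position: [0.5637, -0.397, 0.1294]
tool_rot: [-3.137, 0.151, -0.0]
ft_force: [-0.3, 0.8, 0.3]
grip_width: 0.747
```

Run:
```python
from h import *
st();yaw();pots('13');crop('side','13',150,80,350,320,2.5)
row((.5587,-.4065,.013),down(-1.677))
```

```text
t 22.68 p [ 0.5637 -0.397   0.1294] R [-3.137  0.151 -0.   ] F [-0.25  0.81  0.33] T [-0.006  0.143 -0.036] g 0.747 q [-0.03  0.59  0.87  1.48 -0.46  1.29 -0.78]
tool x [ 0.995 -0.096  0.   ] y [-0.096 -0.995 -0.001] z [ 0.     0.001 -1.   ] yaw_y -1.6668021807183653
side [260.7 174. ] [254 164  15  21 281] [[0.5736 0.1452 0.025 ]]
side [299.8 301.3] [288 285  25  34 711] [[ 0.5591 -0.4088  0.025 ]]
top [228.5 177.5] [220 169  17  17 201] [[0.5675 0.084  0.04  ]]
top [386.2 184.1] [378 180  19   8  82] [[ 0.5442 -0.3985  0.04  ]]
pics/side_13_c150_80.png
row t [-0.0045, 0.0103, 0.1169] w [-0.0008, -0.001, 0.0111]
```

View pics/side_13_c150_80.png

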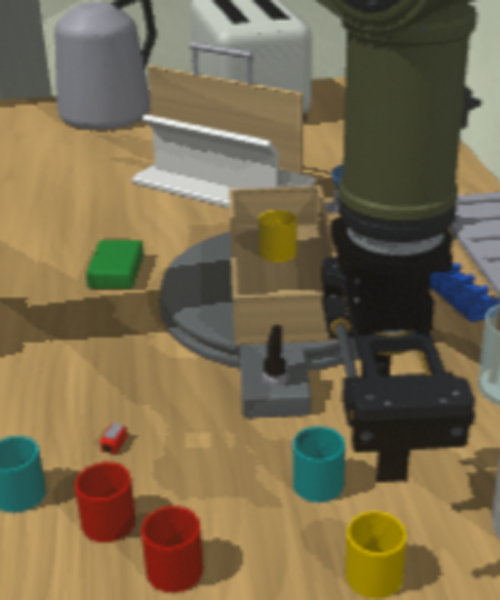

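Call:
{"method": "carry_out", "body": {
  "commands": [
    {"tx": -0.0045, "ty": 0.01, "tz": 0.0, "rx": 0, "ry": 0, "rz": 0.01, "jaw": 0.75},
    {"tx": -0.0045, "ty": 0.01, "tz": 0.035, "rx": 0, "ry": 0, "rz": 0.01, "jaw": 0.75},
    {"tx": -0.0045, "ty": 0.01, "tz": 0.065, "rx": 0, "ry": 0, "rz": 0.01, "jaw": 0.75},
    {"tx": -0.0045, "ty": 0.01, "tz": 0.09, "rx": 0, "ry": 0, "rz": 0.01, "jaw": 0.75},
    {"tx": -0.0045, "ty": 0.01, "tz": 0.108, "rx": 0, "ry": 0, "rz": 0.01, "jaw": 0.75},
    {"tx": -0.0045, "ty": 0.01, "tz": 0.117, "rx": 0, "ry": 0, "rz": 0.01, "jaw": 0.75},
    {"tx": -0.0045, "ty": 0.01, "tz": 0.117, "rx": 0, "ry": 0, "rz": 0.01, "jaw": 0.5},
    {"tx": -0.0045, "ty": 0.01, "tz": 0.117, "rx": 0, "ry": 0, "rz": 0.01, "jaw": 0.4},
    {"tx": -0.0045, "ty": 0.01, "tz": 0.117, "rx": 0, "ry": 0, "rz": 0.01, "jaw": 0.4},
    {"tx": -0.0045, "ty": 0.01, "tz": 0.117, "rx": 0, "ry": 0, "rz": 0.01, "jaw": 0.4}
  ],
  "grip_force": 8
}}

```text
time: 24.02
position: [0.5582, -0.4083, 0.0135]
tool_rot: [3.136, -0.168, 0.003]
ft_force: [0.1, 0.3, 3.3]
grip_width: 0.54
```

Run:
```python
from h import *
st();yaw()
row((.5506,-.0356,.15),down(-1.677))
```

```text
t 24.02 p [ 0.5582 -0.4083  0.0135] R [ 3.136e+00 -1.680e-01  3.000e-03] F [0.13 0.28 3.26] T [-0.044  0.261 -0.027] g 0.54 q [ 0.03  0.7   0.8   1.57 -0.55  1.11 -0.72]
tool x [ 0.994 -0.107  0.002] y [-0.107 -0.994  0.001] z [ 0.002 -0.001 -1.   ] yaw_y -1.6779763744317544
row t [-0.0472, -0.3697, -0.1369] w [0.0007, -0.0017, -0.001]
```

Call:
{"method": "carry_out", "body": {
  "commands": [
    {"tx": 0, "ty": 0, "tz": -0.03, "rx": 0, "ry": 0, "rz": 0, "jaw": 0.4},
    {"tx": 0, "ty": 0, "tz": -0.07, "rx": 0, "ry": 0, "rz": 0, "jaw": 0.4},
    {"tx": -0.002, "ty": -0.015, "tz": -0.11, "rx": 0, "ry": 0, "rz": 0, "jaw": 0.4},
    {"tx": -0.007, "ty": -0.055, "tz": -0.137, "rx": 0, "ry": 0, "rz": 0, "jaw": 0.4},
    {"tx": -0.013, "ty": -0.1, "tz": -0.137, "rx": 0, "ry": 0, "rz": 0, "jaw": 0.4},
    {"tx": -0.018, "ty": -0.145, "tz": -0.137, "rx": 0, "ry": 0, "rz": 0, "jaw": 0.4},
    {"tx": -0.024, "ty": -0.19, "tz": -0.137, "rx": 0, "ry": 0, "rz": 0, "jaw": 0.4},
    {"tx": -0.03, "ty": -0.235, "tz": -0.137, "rx": 0, "ry": 0, "rz": 0, "jaw": 0.4},
    {"tx": -0.036, "ty": -0.28, "tz": -0.137, "rx": 0, "ry": 0, "rz": 0, "jaw": 0.4},
    {"tx": -0.042, "ty": -0.32, "tz": -0.137, "rx": 0, "ry": 0, "rz": 0, "jaw": 0.4},
    {"tx": -0.046, "ty": -0.355, "tz": -0.137, "rx": 0, "ry": 0, "rz": 0, "jaw": 0.4},
    {"tx": -0.047, "ty": -0.37, "tz": -0.137, "rx": 0, "ry": 0, "rz": 0, "jaw": 0.4}
  ]
}}

```text
time: 25.52
position: [0.5504, -0.0323, 0.1493]
tool_rot: [-3.136, 0.163, 0.0]
ft_force: [-0.0, -0.8, 0.1]
grip_width: 0.54
```

Run:
```python
from h import *
st();yaw()
row((.5506,-.0356,.049),down(-1.677))
```

```text
t 25.52 p [ 0.5504 -0.0323  0.1493] R [-3.136  0.163  0.   ] F [-0.04 -0.82  0.1 ] T [-0.001  0.182  0.065] g 0.54 q [-0.8   0.22  0.91  1.82 -0.19  1.19 -1.5 ]
tool x [ 0.995 -0.104 -0.   ] y [-0.104 -0.995 -0.001] z [-0.     0.001 -1.   ] yaw_y -1.6746065523411806
row t [0.0006, 0.0034, 0.1003] w [-0.0013, 0.0002, 0.0024]
```

Call:
{"method": "carry_out", "body": {
  "commands": [
    {"tx": 0, "ty": 0.002, "tz": 0.025, "rx": 0, "ry": 0, "rz": 0, "jaw": 0.4},
    {"tx": 0, "ty": 0.002, "tz": 0.05, "rx": 0, "ry": 0, "rz": 0, "jaw": 0.4},
    {"tx": 0, "ty": 0.002, "tz": 0.075, "rx": 0, "ry": 0, "rz": 0, "jaw": 0.4},
    {"tx": 0, "ty": 0.002, "tz": 0.09, "rx": 0, "ry": 0, "rz": 0, "jaw": 0.4},
    {"tx": 0, "ty": 0.002, "tz": 0.098, "rx": 0, "ry": 0, "rz": 0, "jaw": 0.4},
    {"tx": 0, "ty": 0.002, "tz": 0.1005, "rx": 0, "ry": 0, "rz": 0, "jaw": 0.4},
    {"tx": 0, "ty": 0.002, "tz": 0.1005, "rx": 0, "ry": 0, "rz": 0, "jaw": 0.4},
    {"tx": 0, "ty": 0.002, "tz": 0.1005, "rx": 0, "ry": 0, "rz": 0, "jaw": 0.65},
    {"tx": 0, "ty": 0.002, "tz": 0.1005, "rx": 0, "ry": 0, "rz": 0, "jaw": 0.7},
    {"tx": 0, "ty": 0.002, "tz": 0.1005, "rx": 0, "ry": 0, "rz": 0, "jaw": 0.7}
  ]
}}

```text
time: 26.78
position: [0.5505, -0.0368, 0.0491]
tool_rot: [-3.137, 0.168, -0.001]
ft_force: [0.2, 0.1, -0.5]
grip_width: 0.689
```

Call:
{"method": "carry_out", "body": {
  "commands": [
    {"tx": 0, "ty": 0, "tz": 0, "rx": 0, "ry": 0, "rz": 0, "jaw": 0.7},
    {"tx": 0, "ty": 0, "tz": -0.02, "rx": 0, "ry": 0, "rz": 0, "jaw": 0.7},
    {"tx": 0, "ty": 0, "tz": -0.06, "rx": 0, "ry": 0, "rz": 0, "jaw": 0.7},
    {"tx": 0, "ty": 0, "tz": -0.11, "rx": 0, "ry": 0, "rz": 0, "jaw": 0.7},
    {"tx": -0.01, "ty": 0.05, "tz": -0.14, "rx": 0, "ry": 0, "rz": 0, "jaw": 0.6},
    {"tx": -0.01, "ty": 0.1, "tz": -0.15, "rx": 0, "ry": 0, "rz": 0, "jaw": 0.5},
    {"tx": -0.01, "ty": 0.15, "tz": -0.15, "rx": 0, "ry": 0, "rz": 0, "jaw": 0.5},
    {"tx": -0.01, "ty": 0.2, "tz": -0.15, "rx": 0, "ry": 0, "rz": 0, "jaw": 0.5},
    {"tx": -0.01, "ty": 0.25, "tz": -0.15, "rx": 0, "ry": 0, "rz": 0, "jaw": 0.5},
    {"tx": -0.01, "ty": 0.29, "tz": -0.15, "rx": 0, "ry": 0, "rz": 0, "jaw": 0.5},
    {"tx": -0.01, "ty": 0.29, "tz": -0.15, "rx": 0, "ry": 0, "rz": 0, "jaw": 0.5}
  ]
}}

```text
time: 28.15
position: [0.5071, -0.329, 0.2005]
tool_rot: [3.133, -0.18, 0.001]
ft_force: [-0.6, 0.2, 0.5]
grip_width: 0.501
```

Run:
```python
from h import *
st();yaw()
pots('14');crop('side','14',190,100,340,250,4);crop('top','14',180,120,340,240,4.9);
```

```text
t 28.15 p [ 0.5071 -0.329   0.2005] R [ 3.133e+00 -1.800e-01  1.000e-03] F [-0.64  0.24  0.54] T [0.    0.187 0.074] g 0.501 q [-0.3   0.36  1.04  1.63 -0.32  1.33 -0.9 ]
tool x [ 0.993 -0.114  0.001] y [-0.114 -0.993  0.003] z [ 0.    -0.003 -1.   ] yaw_y -1.685474509325736
top [228.5 177.2] [221 169  16  17 208] [[0.5682 0.0839 0.04  ]]
top [268.6 180.6] [261 172  16  18 225] [[ 0.557  -0.0372  0.04  ]]
pics/side_14_c190_100.png
pics/top_14_c180_120.png
```

View pics/side_14_c190_100.png

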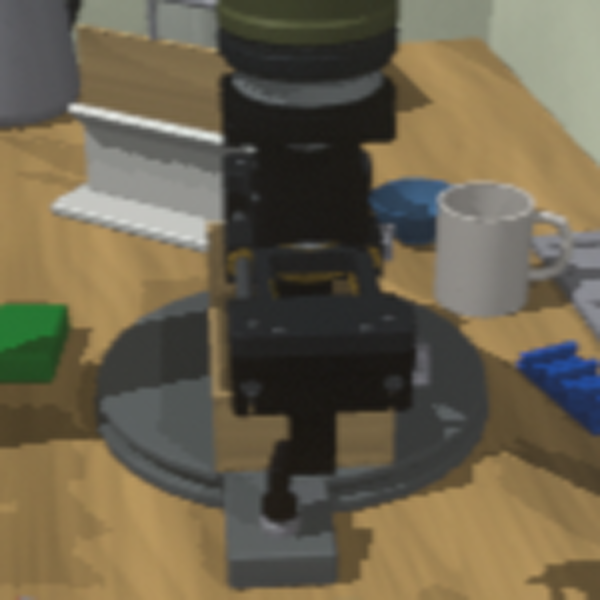

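View pics/top_14_c180_120.png

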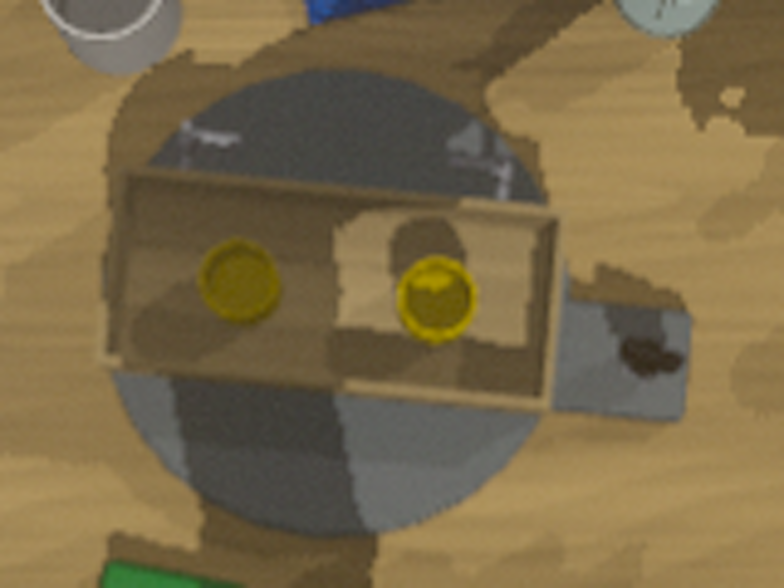

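```bash
python3 - <<'E'
from h import *
im=cv2.imread('pics/top_0.png');g=im.max(2)
y0,y1,x0,x1=170,210,290,330
sub=im[y0:y1,x0:x1]
m=(sub.max(2)<58)&(sub[:,:,2].astype(int)-sub[:,:,0]>-20)
for r in range(12,34):print(' '.join('%3d'%v for v in sub.max(2)[r,8:40]))
print(proj('top',[(.5165,-.1677,.084),(.5165,-.1677,.048),(.5165,-.1677+.018,.084),(.5165,-.1677-.018,.084)]))
E
python3 -c "
from h import *
crop('top','0',290,170,330,210,18);crop('side','0',235,200,285,250,14)"
```

```text
89  90  88  85  87  77  70  72  73  78  76  79  83  83  85  88  88  87  88  92  93  93 137 146 145 146 145 144 144 145 145 144
 93  94  94  95  94  82  70  70  70  71  68  70  67  67  73  73  72  82  85  86  87  85 119 146 149 149 149 149 148 148 147 149
 93  90  92  94  96  78  69  69  68  68  72  69  70  70  70  72  68  89  91  91  89  85  94 131 147 148 147 148 149 147 148 147
 93  95  96  94  96  86  73  69  71  66  69  70  70  67  68  68  70  89  97  93  93  96  93 114 140 142 143 142 141 142 142 142
 94  94  94  95  94  93  81  71  67  68  69  71  71  67  70  68  69  88  95  94  94  95  93 125 136 138 137 138 140 139 140 141
 95  95  94  92  96  96  77  67  70  70  72  69  70  71  71  72  68  80  93  95  96  95  95 136 143 142 143 143 144 145 143 144
 96  94  94  94  96  93  89  84  75  67  63  65  66  67  69  67  70  68  89  93  93  93  94 140 148 146 148 149 148 149 148 149
 94  94  93  95  96  94  94  94  76  60  56  58  58  56  55  60  61  71  89  93  93  95  97 141 146 145 147 147 148 146 148 147
 97  96  95  96  96  96  98  95  73  54  52  56  49  52  49  52  56  72  93  
[... 1180 characters left out ...]
41 141 140 141 142 132
 91  89  87  88  89  88  90  90  87  90  90  89  94  99  97  96  97  96  96  95  97  94 134 143 145 144 144 143 142 144 145 138
 91  88  90  90  86  89  88  89  90  91  94  98  95  97  97  95  96  94  97  96  97  98 138 145 145 145 145 145 145 142 144 143
 89  89  88  88  88  89  89  90  91  95  95  99  96  96  97  95  94  96  94  96  97 100 136 143 144 142 142 143 141 140 138 142
 83  83  85  86  88  89  92  95  95  96  95  95  97  98  94  96  98  99  97  98  96  96 135 142 141 140 142 141 141 141 143 143
[[314.01786164 192.30731043]
 [312.24989445 193.41414555]
 [307.85847423 192.35277126]
 [320.16491739 192.26189362]]
pics/top_0_c290_170.png
pics/side_0_c235_200.png
```

View pics/top_0_c290_170.png

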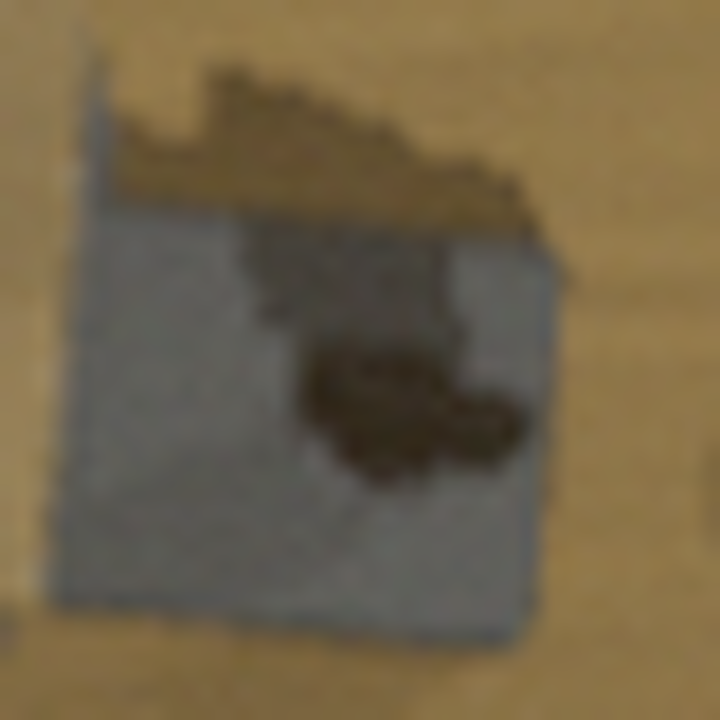

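View pics/side_0_c235_200.png

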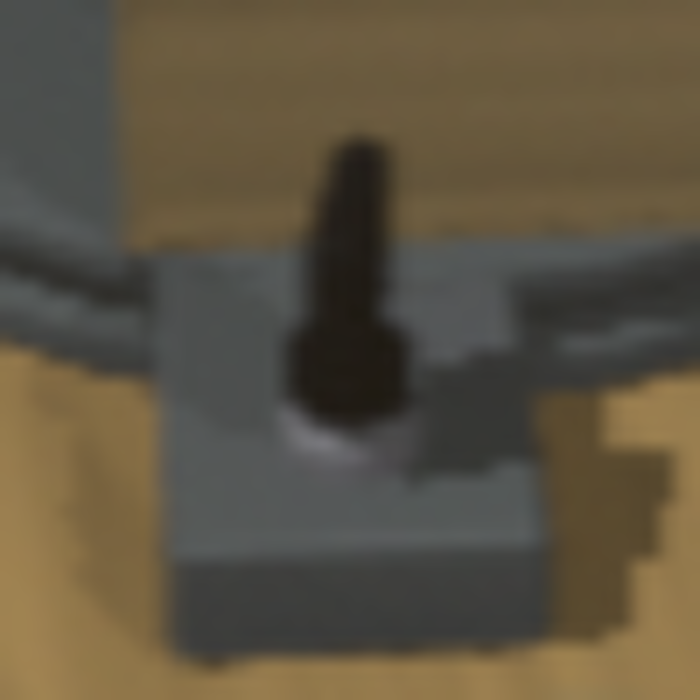

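Run:
```python
from h import *
row((.5165,-.1677,.12),down(-.25));row((.5165,-.1677,.052),down(-.25))
```

```text
row t [-0.0098, -0.1566, 0.0798] w [0.0004, -0.0008, -1.4291]
row t [-0.0098, -0.1565, 0.1478] w [0.0004, -0.0008, -1.4291]
```

Call:
{"method": "carry_out", "body": {
  "commands": [
    {"tx": 0, "ty": 0, "tz": 0, "rx": 0, "ry": 0, "rz": -0.17, "jaw": 0.45},
    {"tx": 0, "ty": -0.02, "tz": 0, "rx": 0, "ry": 0, "rz": -0.34, "jaw": 0.45},
    {"tx": -0.003, "ty": -0.045, "tz": 0.0, "rx": 0, "ry": 0, "rz": -0.51, "jaw": 0.45},
    {"tx": -0.005, "ty": -0.07, "tz": 0.0, "rx": 0, "ry": 0, "rz": -0.68, "jaw": 0.45},
    {"tx": -0.007, "ty": -0.095, "tz": 0.01, "rx": 0, "ry": 0, "rz": -0.85, "jaw": 0.45},
    {"tx": -0.008, "ty": -0.12, "tz": 0.02, "rx": 0, "ry": 0, "rz": -1.02, "jaw": 0.45},
    {"tx": -0.01, "ty": -0.145, "tz": 0.04, "rx": 0, "ry": 0, "rz": -1.19, "jaw": 0.45},
    {"tx": -0.01, "ty": -0.157, "tz": 0.06, "rx": 0, "ry": 0, "rz": -1.36, "jaw": 0.45},
    {"tx": -0.01, "ty": -0.157, "tz": 0.08, "rx": 0, "ry": 0, "rz": -1.43, "jaw": 0.45},
    {"tx": -0.01, "ty": -0.157, "tz": 0.08, "rx": 0, "ry": 0, "rz": -1.43, "jaw": 0.45},
    {"tx": -0.01, "ty": -0.157, "tz": 0.08, "rx": 0, "ry": 0, "rz": -1.43, "jaw": 0.45}
  ]
}}

```text
time: 29.62
position: [0.5168, -0.1664, 0.1199]
tool_rot: [2.479, 1.929, 0.002]
ft_force: [-0.0, 0.4, 0.9]
grip_width: 0.449
```

Run:
```python
from h import *
st();yaw();snap('15');crop('side','15',220,150,320,250,6)
row((.5165,-.1677,.052),down(-.25))
```

```text
t 29.62 p [ 0.5168 -0.1664  0.1199] R [2.479e+00 1.929e+00 2.000e-03] F [-0.03  0.36  0.91] T [-0.106  0.102 -0.012] g 0.449 q [-0.41  0.2   0.76  1.87 -0.16  1.13  0.15]
tool x [0.246 0.969 0.   ] y [ 0.969 -0.246  0.001] z [ 0.001  0.    -1.   ] yaw_y -0.24808576698031903
pics/side_15_c220_150.png
row t [-0.0009, -0.0004, 0.0681] w [0.002, -0.0005, 0.0016]
```

View pics/side_15_c220_150.png

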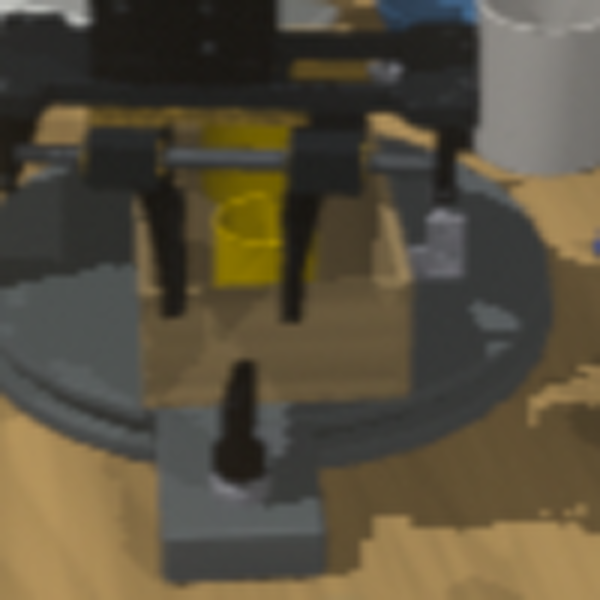

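Call:
{"method": "carry_out", "body": {
  "commands": [
    {"tx": -0.001, "ty": 0, "tz": 0.02, "rx": 0, "ry": 0, "rz": 0, "jaw": 0.45},
    {"tx": -0.001, "ty": 0, "tz": 0.04, "rx": 0, "ry": 0, "rz": 0, "jaw": 0.45},
    {"tx": -0.001, "ty": 0, "tz": 0.055, "rx": 0, "ry": 0, "rz": 0, "jaw": 0.45},
    {"tx": -0.001, "ty": 0, "tz": 0.067, "rx": 0, "ry": 0, "rz": 0, "jaw": 0.45},
    {"tx": -0.001, "ty": 0, "tz": 0.067, "rx": 0, "ry": 0, "rz": 0, "jaw": 0.45}
  ]
}}

```text
time: 30.35
position: [0.5154, -0.1679, 0.0512]
tool_rot: [-2.479, -1.929, 0.002]
ft_force: [-0.9, 0.7, 0.3]
grip_width: 0.451
```

Run:
```python
from h import *
st();yaw();snap('16');crop('side','16',220,150,320,250,6)
```

```text
t 30.35 p [ 0.5154 -0.1679  0.0512] R [-2.479e+00 -1.929e+00  2.000e-03] F [-0.88  0.67  0.31] T [-0.115  0.094  0.024] g 0.451 q [-0.37  0.3   0.73  1.93 -0.24  1.    0.22]
tool x [ 0.246  0.969 -0.   ] y [ 0.969 -0.246 -0.001] z [-0.001  0.    -1.   ] yaw_y -0.24819797394816004
pics/side_16_c220_150.png
```

View pics/side_16_c220_150.png

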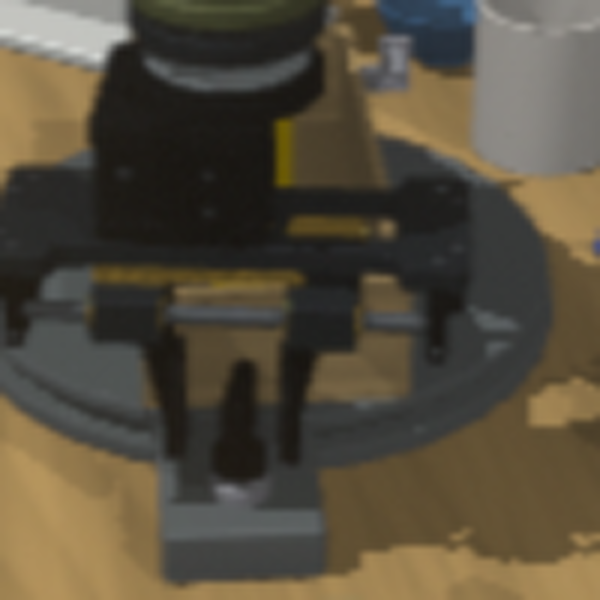

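Call:
{"method": "carry_out", "body": {
  "commands": [
    {"tx": 0, "ty": 0, "tz": 0, "rx": 0, "ry": 0, "rz": 0, "jaw": 0.2},
    {"tx": 0, "ty": 0, "tz": 0, "rx": 0, "ry": 0, "rz": 0, "jaw": 0.05},
    {"tx": 0, "ty": 0, "tz": 0, "rx": 0, "ry": 0, "rz": 0, "jaw": 0},
    {"tx": 0, "ty": 0, "tz": 0, "rx": 0, "ry": 0, "rz": 0, "jaw": 0},
    {"tx": 0, "ty": 0, "tz": 0, "rx": 0, "ry": 0, "rz": 0, "jaw": 0},
    {"tx": 0, "ty": 0, "tz": 0, "rx": 0, "ry": 0, "rz": 0, "jaw": 0}
  ],
  "grip_force": 25
}}

```text
time: 31.2
position: [0.5181, -0.1682, 0.0523]
tool_rot: [2.476, 1.928, 0.004]
ft_force: [5.6, -0.8, -4.6]
grip_width: 0.112
```

Run:
```python
from h import *
st();yaw()
```

```text
t 31.2 p [ 0.5181 -0.1682  0.0523] R [2.476 1.928 0.004] F [ 5.57 -0.79 -4.59] T [-0.285 -1.01  -0.063] g 0.112 q [-0.37  0.3   0.73  1.93 -0.24  0.99  0.22]
tool x [ 0.245  0.969 -0.   ] y [ 0.969 -0.245  0.005] z [ 0.005 -0.001 -1.   ] yaw_y -0.24770581642103642
```

Call:
{"method": "carry_out", "body": {
  "commands": [
    {"tx": 0, "ty": 0.003, "tz": 0, "rx": 0, "ry": 0, "rz": 0, "jaw": 0},
    {"tx": 0, "ty": 0.003, "tz": 0, "rx": 0, "ry": 0, "rz": 0.1, "jaw": 0},
    {"tx": 0, "ty": 0.003, "tz": 0, "rx": 0, "ry": 0, "rz": 0.2, "jaw": 0},
    {"tx": 0, "ty": 0.003, "tz": 0, "rx": 0, "ry": 0, "rz": 0.3, "jaw": 0},
    {"tx": 0, "ty": 0.003, "tz": 0, "rx": 0, "ry": 0, "rz": 0.4, "jaw": 0},
    {"tx": 0, "ty": 0.003, "tz": 0, "rx": 0, "ry": 0, "rz": 0.5, "jaw": 0},
    {"tx": 0, "ty": 0.003, "tz": 0, "rx": 0, "ry": 0, "rz": 0.5, "jaw": 0}
  ]
}}

```text
time: 32.08
position: [0.5172, -0.1678, 0.0522]
tool_rot: [-2.876, -1.254, 0.004]
ft_force: [-5.8, 2.3, 9.6]
grip_width: 0.113
```

Run:
```python
from h import *
st();yaw()
```

```text
t 32.08 p [ 0.5172 -0.1678  0.0522] R [-2.876 -1.254  0.004] F [-5.8   2.3   9.55] T [ 0.45   1.301 -0.041] g 0.113 q [-0.45  0.33  0.82  1.93 -0.28  1.01 -0.24]
tool x [ 0.681  0.733 -0.001] y [ 0.733 -0.681 -0.005] z [-0.004  0.003 -1.   ] yaw_y -0.7487037450881041
```

Call:
{"method": "carry_out", "body": {
  "commands": [
    {"tx": -0.001, "ty": -0.001, "tz": 0, "rx": 0, "ry": 0, "rz": 0.1, "jaw": 0},
    {"tx": -0.001, "ty": -0.001, "tz": 0, "rx": 0, "ry": 0, "rz": 0.2, "jaw": 0},
    {"tx": -0.001, "ty": -0.001, "tz": 0, "rx": 0, "ry": 0, "rz": 0.3, "jaw": 0},
    {"tx": -0.001, "ty": -0.001, "tz": 0, "rx": 0, "ry": 0, "rz": 0.4, "jaw": 0},
    {"tx": -0.001, "ty": -0.001, "tz": 0, "rx": 0, "ry": 0, "rz": 0.5, "jaw": 0},
    {"tx": -0.001, "ty": -0.001, "tz": 0, "rx": 0, "ry": 0, "rz": 0.6, "jaw": 0},
    {"tx": -0.001, "ty": -0.001, "tz": 0, "rx": 0, "ry": 0, "rz": 0.7, "jaw": 0},
    {"tx": -0.001, "ty": -0.001, "tz": 0, "rx": 0, "ry": 0, "rz": 0.8, "jaw": 0},
    {"tx": -0.001, "ty": -0.001, "tz": 0, "rx": 0, "ry": 0, "rz": 0.8, "jaw": 0}
  ]
}}

```text
time: 33.2
position: [0.5165, -0.1663, 0.0522]
tool_rot: [-3.137, -0.036, 0.005]
ft_force: [-4.7, 4.8, 9.5]
grip_width: 0.115
```

Run:
```python
from h import *
st();yaw()
```

```text
t 33.2 p [ 0.5165 -0.1663  0.0522] R [-3.137 -0.036  0.005] F [-4.69  4.81  9.54] T [ 1.128  1.132 -0.06 ] g 0.115 q [-0.57  0.38  0.99  1.93 -0.37  1.03 -0.97]
tool x [ 1.     0.023 -0.003] y [ 0.023 -1.    -0.005] z [-0.003  0.005 -1.   ] yaw_y -1.547656330372828
```

Call:
{"method": "carry_out", "body": {
  "commands": [
    {"tx": -0.001, "ty": -0.0012, "tz": 0, "rx": 0, "ry": 0, "rz": 0.1, "jaw": 0},
    {"tx": -0.001, "ty": -0.0012, "tz": 0, "rx": 0, "ry": 0, "rz": 0.2, "jaw": 0},
    {"tx": -0.001, "ty": -0.0012, "tz": 0, "rx": 0, "ry": 0, "rz": 0.3, "jaw": 0},
    {"tx": -0.001, "ty": -0.0012, "tz": 0, "rx": 0, "ry": 0, "rz": 0.4, "jaw": 0},
    {"tx": -0.001, "ty": -0.0012, "tz": 0, "rx": 0, "ry": 0, "rz": 0.5, "jaw": 0},
    {"tx": -0.001, "ty": -0.0012, "tz": 0, "rx": 0, "ry": 0, "rz": 0.6, "jaw": 0},
    {"tx": -0.001, "ty": -0.0012, "tz": 0, "rx": 0, "ry": 0, "rz": 0.7, "jaw": 0},
    {"tx": -0.001, "ty": -0.0012, "tz": 0, "rx": 0, "ry": 0, "rz": 0.8, "jaw": 0},
    {"tx": -0.001, "ty": -0.0012, "tz": 0, "rx": 0, "ry": 0, "rz": 0.9, "jaw": 0},
    {"tx": -0.001, "ty": -0.0012, "tz": 0, "rx": 0, "ry": 0, "rz": 0.9, "jaw": 0}
  ]
}}

```text
time: 34.45
position: [0.5172, -0.1647, 0.0523]
tool_rot: [-2.841, 1.331, 0.003]
ft_force: [-0.9, 6.1, 5.2]
grip_width: 0.113
```

Run:
```python
from h import *
st();yaw()
```

```text
t 34.45 p [ 0.5172 -0.1647  0.0523] R [-2.841  1.331  0.003] F [-0.87  6.12  5.21] T [ 1.161  0.199 -0.036] g 0.113 q [-0.7   0.47  1.17  1.94 -0.5   1.07 -1.76]
tool x [ 0.64  -0.768 -0.003] y [-0.768 -0.64  -0.003] z [ 0.     0.004 -1.   ] yaw_y -2.446859406280358
```

Call:
{"method": "carry_out", "body": {
  "commands": [
    {"tx": 0, "ty": 0, "tz": 0, "rx": 0, "ry": 0, "rz": 0, "jaw": 0.2},
    {"tx": 0, "ty": 0, "tz": 0, "rx": 0, "ry": 0, "rz": 0, "jaw": 0.4},
    {"tx": 0, "ty": 0, "tz": 0, "rx": 0, "ry": 0, "rz": 0, "jaw": 0.45},
    {"tx": 0, "ty": 0, "tz": 0, "rx": 0, "ry": 0, "rz": 0, "jaw": 0.45},
    {"tx": 0, "ty": 0, "tz": -0.02, "rx": 0, "ry": 0, "rz": 0, "jaw": 0.45},
    {"tx": 0, "ty": 0, "tz": -0.05, "rx": 0, "ry": 0, "rz": 0, "jaw": 0.45},
    {"tx": 0, "ty": 0, "tz": -0.06, "rx": 0, "ry": 0, "rz": -0.1, "jaw": 0.45},
    {"tx": 0, "ty": 0, "tz": -0.06, "rx": 0, "ry": 0, "rz": -0.28, "jaw": 0.45},
    {"tx": 0, "ty": 0, "tz": -0.06, "rx": 0, "ry": 0, "rz": -0.46, "jaw": 0.45},
    {"tx": 0, "ty": 0, "tz": -0.06, "rx": 0, "ry": 0, "rz": -0.64, "jaw": 0.45},
    {"tx": 0, "ty": 0, "tz": -0.06, "rx": 0, "ry": 0, "rz": -0.82, "jaw": 0.45},
    {"tx": 0, "ty": 0, "tz": -0.06, "rx": 0, "ry": 0, "rz": -1.0, "jaw": 0.45}
  ]
}}

```text
time: 35.95
position: [0.5162, -0.1678, 0.1118]
tool_rot: [-3.135, -0.201, -0.0]
ft_force: [0.7, -0.9, 0.3]
grip_width: 0.448
```

Call:
{"method": "carry_out", "body": {
  "commands": [
    {"tx": 0, "ty": 0, "tz": 0, "rx": 0, "ry": 0, "rz": -0.18, "jaw": 0.45},
    {"tx": 0, "ty": 0, "tz": 0, "rx": 0, "ry": 0, "rz": -0.36, "jaw": 0.45},
    {"tx": 0, "ty": 0, "tz": 0, "rx": 0, "ry": 0, "rz": -0.54, "jaw": 0.45},
    {"tx": 0, "ty": 0, "tz": 0, "rx": 0, "ry": 0, "rz": -0.72, "jaw": 0.45},
    {"tx": 0, "ty": 0, "tz": 0, "rx": 0, "ry": 0, "rz": -0.9, "jaw": 0.45},
    {"tx": 0, "ty": 0, "tz": 0, "rx": 0, "ry": 0, "rz": -1.08, "jaw": 0.45},
    {"tx": 0, "ty": 0, "tz": 0, "rx": 0, "ry": 0, "rz": -1.26, "jaw": 0.45},
    {"tx": 0, "ty": 0, "tz": 0, "rx": 0, "ry": 0, "rz": -1.44, "jaw": 0.45},
    {"tx": 0, "ty": 0, "tz": 0, "rx": 0, "ry": 0, "rz": -1.62, "jaw": 0.45},
    {"tx": 0, "ty": 0, "tz": 0, "rx": 0, "ry": 0, "rz": -1.8, "jaw": 0.45},
    {"tx": 0, "ty": 0, "tz": 0, "rx": 0, "ry": 0, "rz": -1.98, "jaw": 0.45},
    {"tx": 0, "ty": 0, "tz": 0, "rx": 0, "ry": 0, "rz": -2.12, "jaw": 0.45}
  ]
}}

```text
time: 37.45
position: [0.5161, -0.1679, 0.1117]
tool_rot: [-1.359, -2.832, 0.0]
ft_force: [-0.4, 0.3, -0.2]
grip_width: 0.452
```

Run:
```python
from h import *
st();yaw();row((.5175,-.166,.052),down(-2.447+np.pi))
snap('17');crop('side','17',220,150,320,250,6)
```

```text
t 37.45 p [ 0.5161 -0.1679  0.1117] R [-1.359 -2.832  0.   ] F [-0.38  0.26 -0.18] T [-0.07   0.013 -0.002] g 0.452 q [-0.33  0.2   0.67  1.88 -0.14  1.11  1.06]
tool x [-0.626  0.78   0.   ] y [ 0.78   0.626 -0.   ] z [-0. -0. -1.] yaw_y 0.6763615351134561
row t [0.0006, 0.0023, 0.0597] w [-0.0002, -0.0001, -0.0182]
pics/side_17_c220_150.png
```

View pics/side_17_c220_150.png

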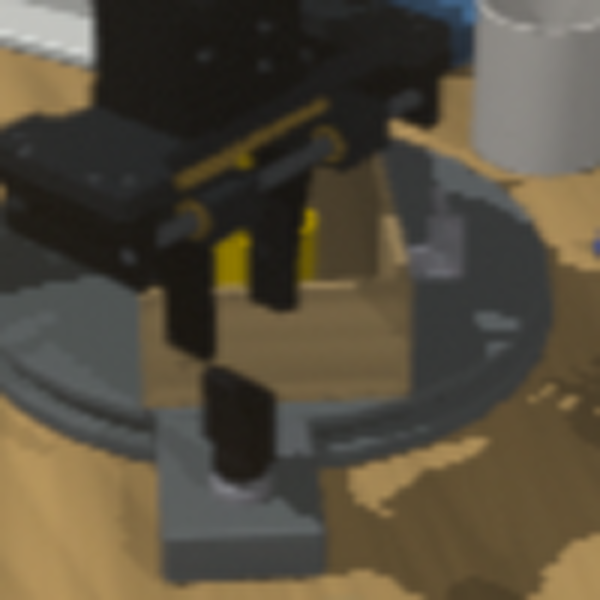

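Call:
{"method": "carry_out", "body": {
  "commands": [
    {"tx": 0.0005, "ty": 0.002, "tz": 0.02, "rx": 0, "ry": 0, "rz": -0.018, "jaw": 0.45},
    {"tx": 0.0005, "ty": 0.002, "tz": 0.04, "rx": 0, "ry": 0, "rz": -0.018, "jaw": 0.45},
    {"tx": 0.0005, "ty": 0.002, "tz": 0.055, "rx": 0, "ry": 0, "rz": -0.018, "jaw": 0.45},
    {"tx": 0.0005, "ty": 0.002, "tz": 0.0595, "rx": 0, "ry": 0, "rz": -0.018, "jaw": 0.45},
    {"tx": 0.0005, "ty": 0.002, "tz": 0.0595, "rx": 0, "ry": 0, "rz": -0.018, "jaw": 0.3},
    {"tx": 0.0005, "ty": 0.002, "tz": 0.0595, "rx": 0, "ry": 0, "rz": -0.018, "jaw": 0.1},
    {"tx": 0.0005, "ty": 0.002, "tz": 0.0595, "rx": 0, "ry": 0, "rz": -0.018, "jaw": 0},
    {"tx": 0.0005, "ty": 0.002, "tz": 0.0595, "rx": 0, "ry": 0, "rz": -0.018, "jaw": 0},
    {"tx": 0.0005, "ty": 0.002, "tz": 0.0595, "rx": 0, "ry": 0, "rz": -0.018, "jaw": 0},
    {"tx": 0.0005, "ty": 0.002, "tz": 0.0595, "rx": 0, "ry": 0, "rz": -0.018, "jaw": 0}
  ],
  "grip_force": 25
}}

```text
time: 38.8
position: [0.5182, -0.1658, 0.0528]
tool_rot: [1.339, 2.841, 0.001]
ft_force: [1.2, 0.9, 3.0]
grip_width: 0.112
```

Run:
```python
from h import *
st();yaw()
```

```text
t 38.8 p [ 0.5182 -0.1658  0.0528] R [1.339e+00 2.841e+00 1.000e-03] F [1.18 0.9  2.98] T [ 0.098 -0.117  0.001] g 0.112 q [-0.31  0.28  0.65  1.93 -0.2   1.    1.12]
tool x [-0.637  0.771 -0.001] y [0.771 0.637 0.001] z [ 0.001  0.    -1.   ] yaw_y 0.6901395459622477
```

Call:
{"method": "carry_out", "body": {
  "commands": [
    {"tx": 0, "ty": 0, "tz": 0, "rx": 0, "ry": 0, "rz": 0.04, "jaw": 0},
    {"tx": 0, "ty": 0, "tz": 0, "rx": 0, "ry": 0, "rz": 0.08, "jaw": 0},
    {"tx": 0, "ty": 0, "tz": 0, "rx": 0, "ry": 0, "rz": 0.12, "jaw": 0},
    {"tx": 0, "ty": 0, "tz": 0, "rx": 0, "ry": 0, "rz": 0.16, "jaw": 0},
    {"tx": 0, "ty": 0, "tz": 0, "rx": 0, "ry": 0, "rz": 0.2, "jaw": 0},
    {"tx": 0, "ty": 0, "tz": 0, "rx": 0, "ry": 0, "rz": 0.2, "jaw": 0},
    {"tx": 0, "ty": 0, "tz": 0, "rx": 0, "ry": 0, "rz": 0.2, "jaw": 0}
  ]
}}

```text
time: 39.67
position: [0.5183, -0.1657, 0.0528]
tool_rot: [1.615, 2.694, 0.001]
ft_force: [0.8, 1.1, 4.0]
grip_width: 0.113
```

Run:
```python
from h import *
st();yaw()
```

```text
t 39.67 p [ 0.5183 -0.1657  0.0528] R [1.615e+00 2.694e+00 1.000e-03] F [0.82 1.14 4.  ] T [ 0.204 -0.245 -0.084] g 0.113 q [-0.33  0.29  0.68  1.93 -0.22  1.    0.93]
tool x [-0.471  0.882 -0.   ] y [0.882 0.471 0.001] z [ 0.001  0.    -1.   ] yaw_y 0.49088371056828634
```

Call:
{"method": "carry_out", "body": {
  "commands": [
    {"tx": 0, "ty": 0, "tz": 0, "rx": 0, "ry": 0, "rz": 0.02, "jaw": 0},
    {"tx": 0, "ty": 0, "tz": 0, "rx": 0, "ry": 0, "rz": 0.04, "jaw": 0},
    {"tx": 0, "ty": 0, "tz": 0, "rx": 0, "ry": 0, "rz": 0.04, "jaw": 0},
    {"tx": 0, "ty": 0, "tz": 0, "rx": 0, "ry": 0, "rz": 0.04, "jaw": 0}
  ]
}}

```text
time: 40.17
position: [0.5183, -0.1657, 0.0528]
tool_rot: [1.67, 2.66, 0.001]
ft_force: [1.4, 2.5, 4.9]
grip_width: 0.116
```

Run:
```python
from h import *
st();yaw()
```

```text
t 40.17 p [ 0.5183 -0.1657  0.0528] R [1.67e+00 2.66e+00 1.00e-03] F [1.41 2.55 4.89] T [ 0.32  -0.414  0.024] g 0.116 q [-0.34  0.29  0.69  1.93 -0.22  1.    0.9 ]
tool x [-0.435  0.901 -0.   ] y [0.901 0.435 0.001] z [ 0.001  0.    -1.   ] yaw_y 0.4495313510455912
```

Call:
{"method": "carry_out", "body": {
  "commands": [
    {"tx": 0, "ty": 0, "tz": 0, "rx": 0, "ry": 0, "rz": 0.02, "jaw": 0},
    {"tx": 0, "ty": 0, "tz": 0, "rx": 0, "ry": 0, "rz": 0.04, "jaw": 0},
    {"tx": 0, "ty": 0, "tz": 0, "rx": 0, "ry": 0, "rz": 0.04, "jaw": 0},
    {"tx": 0, "ty": 0, "tz": 0, "rx": 0, "ry": 0, "rz": 0.04, "jaw": 0}
  ]
}}

```text
time: 40.67
position: [0.5183, -0.1657, 0.0528]
tool_rot: [1.723, 2.626, 0.002]
ft_force: [1.2, 1.9, 5.6]
grip_width: 0.116
```

Run:
```python
from h import *
st();yaw()
```

```text
t 40.67 p [ 0.5183 -0.1657  0.0528] R [1.723e+00 2.626e+00 2.000e-03] F [1.16 1.89 5.59] T [ 0.326 -0.402 -0.016] g 0.116 q [-0.35  0.29  0.69  1.93 -0.22  1.    0.86]
tool x [-0.398  0.917 -0.   ] y [0.917 0.398 0.001] z [ 0.001  0.    -1.   ] yaw_y 0.40944712210199774
```

Call:
{"method": "carry_out", "body": {
  "commands": [
    {"tx": 0, "ty": 0, "tz": 0, "rx": 0, "ry": 0, "rz": 0.02, "jaw": 0},
    {"tx": 0, "ty": 0, "tz": 0, "rx": 0, "ry": 0, "rz": 0.04, "jaw": 0},
    {"tx": 0, "ty": 0, "tz": 0, "rx": 0, "ry": 0, "rz": 0.04, "jaw": 0},
    {"tx": 0, "ty": 0, "tz": 0, "rx": 0, "ry": 0, "rz": 0.04, "jaw": 0}
  ]
}}

```text
time: 41.18
position: [0.5183, -0.1657, 0.0528]
tool_rot: [1.773, 2.592, 0.001]
ft_force: [2.4, 1.9, 6.1]
grip_width: 0.114
```

Run:
```python
from h import *
st();yaw()
```

```text
t 41.17 p [ 0.5183 -0.1657  0.0528] R [1.773e+00 2.592e+00 1.000e-03] F [2.35 1.93 6.1 ] T [ 0.303 -0.369  0.489] g 0.114 q [-0.35  0.29  0.7   1.93 -0.22  1.    0.82]
tool x [-0.363  0.932 -0.001] y [0.932 0.363 0.001] z [ 0.001 -0.    -1.   ] yaw_y 0.37126054461622443
```

Call:
{"method": "carry_out", "body": {
  "commands": [
    {"tx": 0, "ty": 0, "tz": 0, "rx": 0, "ry": 0, "rz": 0.02, "jaw": 0},
    {"tx": 0, "ty": 0, "tz": 0, "rx": 0, "ry": 0, "rz": 0.04, "jaw": 0},
    {"tx": 0, "ty": 0, "tz": 0, "rx": 0, "ry": 0, "rz": 0.04, "jaw": 0},
    {"tx": 0, "ty": 0, "tz": 0, "rx": 0, "ry": 0, "rz": 0.04, "jaw": 0}
  ]
}}

```text
time: 41.68
position: [0.5183, -0.1656, 0.0527]
tool_rot: [1.824, 2.557, 0.001]
ft_force: [1.9, 2.4, 5.2]
grip_width: 0.119
```

Run:
```python
from h import *
st();yaw()
```

```text
t 41.67 p [ 0.5183 -0.1656  0.0527] R [1.824e+00 2.557e+00 1.000e-03] F [1.86 2.42 5.2 ] T [ 0.334 -0.392  0.583] g 0.119 q [-0.36  0.3   0.71  1.93 -0.23  1.    0.78]
tool x [-0.326  0.945 -0.   ] y [0.945 0.326 0.001] z [ 0.001 -0.    -1.   ] yaw_y 0.3317153156639287
```

Call:
{"method": "carry_out", "body": {
  "commands": [
    {"tx": 0, "ty": 0, "tz": 0, "rx": 0, "ry": 0, "rz": -0.1, "jaw": 0},
    {"tx": 0, "ty": 0, "tz": 0, "rx": 0, "ry": 0, "rz": -0.2, "jaw": 0},
    {"tx": 0, "ty": 0, "tz": 0, "rx": 0, "ry": 0, "rz": -0.3, "jaw": 0},
    {"tx": 0, "ty": 0, "tz": 0, "rx": 0, "ry": 0, "rz": -0.4, "jaw": 0},
    {"tx": 0, "ty": 0, "tz": 0, "rx": 0, "ry": 0, "rz": -0.5, "jaw": 0},
    {"tx": 0, "ty": 0, "tz": 0, "rx": 0, "ry": 0, "rz": -0.6, "jaw": 0},
    {"tx": 0, "ty": 0, "tz": 0, "rx": 0, "ry": 0, "rz": -0.7, "jaw": 0},
    {"tx": 0, "ty": 0, "tz": 0, "rx": 0, "ry": 0, "rz": -0.8, "jaw": 0},
    {"tx": 0, "ty": 0, "tz": 0, "rx": 0, "ry": 0, "rz": -0.8, "jaw": 0}
  ]
}}

```text
time: 42.8
position: [0.5179, -0.166, 0.0527]
tool_rot: [0.686, 3.065, 0.001]
ft_force: [0.9, 1.5, 5.7]
grip_width: 0.113
```

Run:
```python
from h import *
st();yaw();row((.5175,-.166,.0525),down(1.96))
```

```text
t 42.8 p [ 0.5179 -0.166   0.0527] R [6.860e-01 3.065e+00 1.000e-03] F [0.88 1.5  5.74] T [ 0.354 -0.243  0.036] g 0.113 q [-0.24  0.27  0.57  1.92 -0.18  0.99  1.54]
tool x [-0.905  0.426 -0.001] y [0.426 0.905 0.   ] z [ 0.001  0.    -1.   ] yaw_y 1.1302310009084984
row t [0.0003, -0.0002, 0.0002] w [0.0002, 0.0007, -0.8298]
```

Call:
{"method": "carry_out", "body": {
  "commands": [
    {"tx": 0, "ty": 0, "tz": 0, "rx": 0, "ry": 0, "rz": -0.1, "jaw": 0},
    {"tx": 0, "ty": 0, "tz": 0, "rx": 0, "ry": 0, "rz": -0.2, "jaw": 0},
    {"tx": 0, "ty": 0, "tz": 0, "rx": 0, "ry": 0, "rz": -0.3, "jaw": 0},
    {"tx": 0, "ty": 0, "tz": 0, "rx": 0, "ry": 0, "rz": -0.4, "jaw": 0},
    {"tx": 0, "ty": 0, "tz": 0, "rx": 0, "ry": 0, "rz": -0.5, "jaw": 0},
    {"tx": 0, "ty": 0, "tz": 0, "rx": 0, "ry": 0, "rz": -0.6, "jaw": 0},
    {"tx": 0, "ty": 0, "tz": 0, "rx": 0, "ry": 0, "rz": -0.7, "jaw": 0},
    {"tx": 0, "ty": 0, "tz": 0, "rx": 0, "ry": 0, "rz": -0.8, "jaw": 0},
    {"tx": 0, "ty": 0, "tz": 0, "rx": 0, "ry": 0, "rz": -0.83, "jaw": 0},
    {"tx": 0, "ty": 0, "tz": 0, "rx": 0, "ry": 0, "rz": -0.83, "jaw": 0},
    {"tx": 0, "ty": 0, "tz": 0, "rx": 0, "ry": 0, "rz": -0.83, "jaw": 0}
  ]
}}

```text
time: 44.18
position: [0.5179, -0.1665, 0.0528]
tool_rot: [-0.606, 3.082, -0.001]
ft_force: [1.2, 1.3, 6.1]
grip_width: 0.114
```

Run:
```python
from h import *
st();yaw()
```

```text
t 44.17 p [ 0.5179 -0.1665  0.0528] R [-6.060e-01  3.082e+00 -1.000e-03] F [1.24 1.31 6.1 ] T [ 0.194 -0.23   0.054] g 0.114 q [-0.14  0.26  0.45  1.92 -0.13  0.99  2.33]
tool x [-0.926 -0.379 -0.001] y [-0.379  0.926 -0.001] z [ 0.001 -0.001 -1.   ] yaw_y 1.9591672190839953
```

Call:
{"method": "carry_out", "body": {
  "commands": [
    {"tx": 0, "ty": 0, "tz": 0, "rx": 0, "ry": 0, "rz": 0, "jaw": 0.2},
    {"tx": 0, "ty": 0, "tz": 0, "rx": 0, "ry": 0, "rz": 0, "jaw": 0.4},
    {"tx": 0, "ty": 0, "tz": 0, "rx": 0, "ry": 0, "rz": 0, "jaw": 0.5},
    {"tx": 0, "ty": 0, "tz": 0, "rx": 0, "ry": 0, "rz": 0, "jaw": 0.5},
    {"tx": 0, "ty": 0, "tz": -0.02, "rx": 0, "ry": 0, "rz": 0, "jaw": 0.5},
    {"tx": 0, "ty": 0, "tz": -0.06, "rx": 0, "ry": 0, "rz": 0, "jaw": 0.5},
    {"tx": 0, "ty": 0, "tz": -0.11, "rx": 0, "ry": 0, "rz": 0, "jaw": 0.5},
    {"tx": 0, "ty": 0, "tz": -0.16, "rx": 0, "ry": 0, "rz": 0.1, "jaw": 0.5},
    {"tx": 0.03, "ty": -0.05, "tz": -0.18, "rx": 0, "ry": 0, "rz": 0.25, "jaw": 0.5},
    {"tx": 0.05, "ty": -0.1, "tz": -0.19, "rx": 0, "ry": 0, "rz": 0.4, "jaw": 0.5},
    {"tx": 0.065, "ty": -0.14, "tz": -0.2, "rx": 0, "ry": 0, "rz": 0.4, "jaw": 0.5},
    {"tx": 0.065, "ty": -0.14, "tz": -0.2, "rx": 0, "ry": 0, "rz": 0.4, "jaw": 0.5}
  ]
}}

```text
time: 45.68
position: [0.5091, -0.3248, 0.2531]
tool_rot: [0.028, 3.141, -0.005]
ft_force: [0.3, 0.9, -0.1]
grip_width: 0.502
```

Run:
```python
from h import *
st();yaw();pots('18')
for n in('side','top'):cv2.imwrite(f'pics/{n}_18b.png',cv2.resize(cv2.imread(f'pics/{n}_18.png'),(800,600),interpolation=cv2.INTER_CUBIC))
crop('top','18',290,170,330,210,18)
```

```text
t 45.67 p [ 0.5091 -0.3248  0.2531] R [ 0.028  3.141 -0.005] F [ 0.26  0.86 -0.1 ] T [ 0.01   0.002 -0.022] g 0.502 q [ 0.    0.23  0.62  1.55 -0.13  1.4   2.18]
tool x [-1.     0.018 -0.   ] y [ 0.018  1.    -0.003] z [ 0.    -0.003 -1.   ] yaw_y 1.5531824037707853
side [260.3 187.1] [254 175  18  22 209] [[0.5577 0.0595 0.025 ]]
top [228.6 177.4] [221 169  16  17 197] [[0.5676 0.0836 0.04  ]]
top [268.7 181.1] [261 173  16  18 217] [[ 0.5557 -0.0375  0.04  ]]
pics/top_18_c290_170.png
```

View pics/side_18b.png

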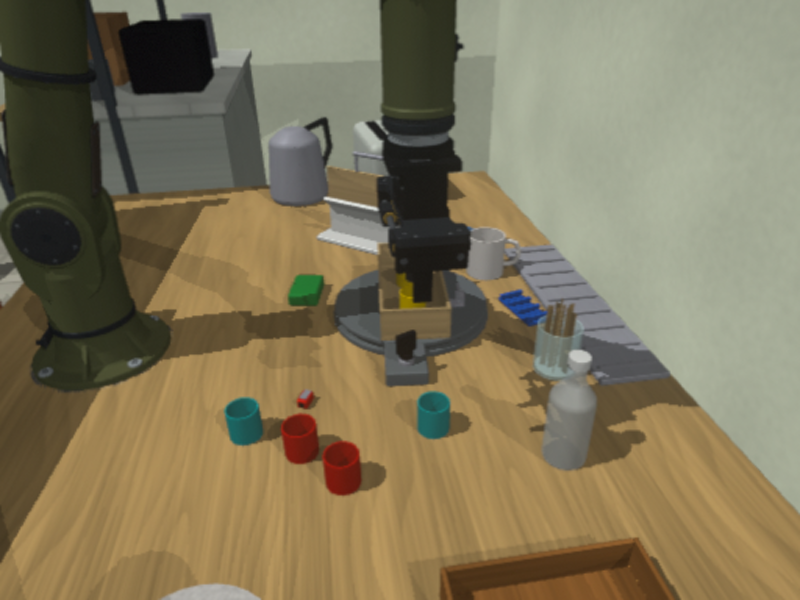

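View pics/top_18b.png

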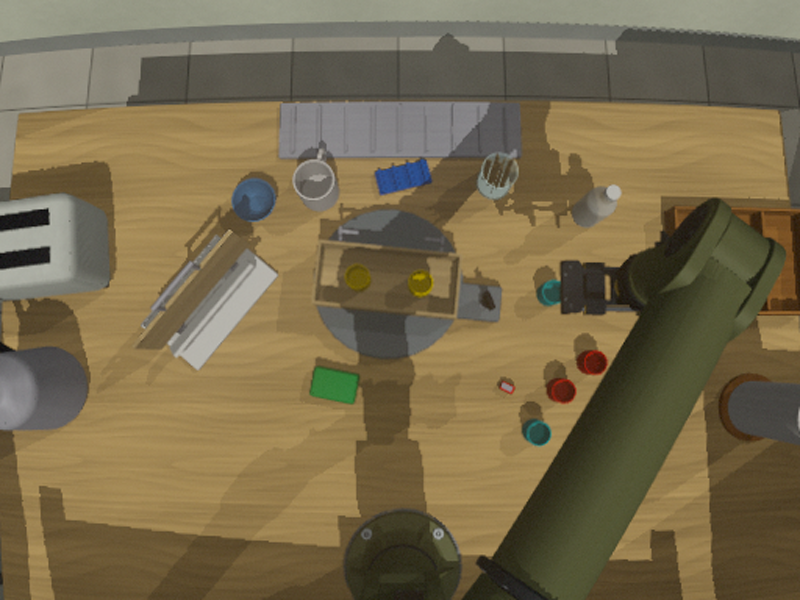

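View pics/top_18_c290_170.png

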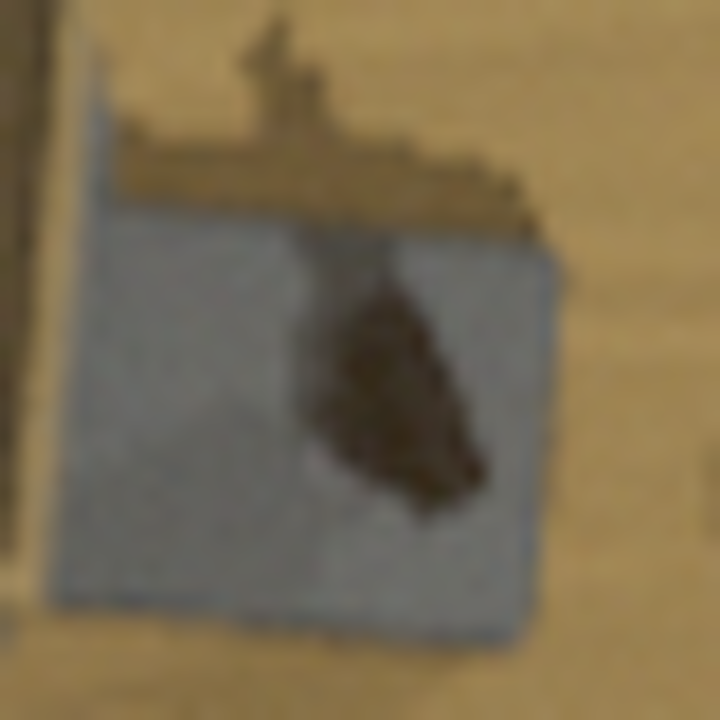

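Run:
```python
from bench import ctrl
print(ctrl.close_job())
```

```text
the job is handed in; nothing more can be done
None
```

The job is handed in, at about 46 s on the robot's clock. No verdict came back.

- **Lid:** I raised it to vertical by its bar, lifted it off the pins and lowered it into the white rack's slot. I let go once the force showed it was resting. The last pictures show it standing, bar uppermost, leaning on a wall of the slot.
- **Pots:** I could see only two loose yellow pots. Both now stand upright on the caddy floor at about (0.568, 0.084) and (0.556, -0.038) m. I left the red and teal pots alone.
- **Thumbscrew:** I turned it clockwise, with one regrip because a joint was near its limit. It bottomed where the torque jumped from about 0 to 0.5 N m, at a tool angle of about 0.39 rad. I then backed it off to 1.96 rad, a quarter turn. That puts the screw at about 2.65 rad, against a target of 2.63.

**Less certain:** The stop was passed between two readings, so its angle is good to about 0.02 rad. The wing also slipped slightly in the grip at the stop but was flat between the pads again while backing off. A rough reading of the wing in the last top picture gave 0.33 rad, against the 0.39 expected.

Everything else looked unmoved by eye in the last views, though the gripper hid part of one teal pot in the top view. I saw no pot knocked aside during the run.

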